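# Make up the two seasoning caddies

## Robot

A 6-joint arm with a two-finger parallel gripper is mounted at the origin on a cart in front of the work surface, level with it; the furniture and walls round the work are solid. World frame = base frame: x ahead of the robot, y to its left, z up, the work surface at z = 0. Lengths are in m, angles in rad, forces in N, time in s.
With the tool pointing down it reaches from about 0.3 to 0.875 m from the base axis. Payload 6.4 kg.
Tool frame: the origin (TCP) lies at the very end of the fingers, on their centre line; the grasp point (between the pads) lies 19 mm behind it; z points along the fingers, y is the direction in which the jaws open and shut (so a half turn about z gives the same grasp; the last joint's range is limited). The gripper opens to 88 mm and grips with 3 to 60 N. Pads are 18 mm wide; open, the fingers measure 123 mm over their backs; the gripper's body (75 mm by 187 mm) begins 45 mm behind the grasp point.
Start: joints at [-1.504, 0.181, 1.607, -0, 1.354, -0.206], TCP at [0.155, -0.554, 0.239] pointing down, gripper open.
Joint ranges: [-2.99, 2.99], [-0.89, 2.07], [0.3, 2.58], [-1.14, 4.28], [0, 2.63], [-3.12, 3.12]. Speed limits (rad/s): [2.57, 2.57, 3.01, 3.14, 3.14, 3.14].

## Interface

Orientations are given as a rotation vector (axis times angle).
In Python, from cell import ctrl, imaging, close_job gives the robot as it stands.
- The arm moves only by the tool move_arm, never from a script. Its argument "commands" is a list of rows, each an object of numbers: "dx", "dy", "dz": the shift along the tool's x, y, z in mm; "rx", "ry", "rz": the turn, a rotation vector about the tool's x, y, z in degrees; "hand": the closure, from 0 (fully open) to 1 (shut). In form: [{"dx": .., "dy": .., "dz": .., "rx": .., "ry": .., "rz": .., "hand": ..}, ...]. A call has 1 to 20 rows; each row is the pose to reach, as a shift and turn from the pose commanded when the call began, along the tool's axes at that moment; what a row does not reach only later rows make up. A row lasts 1/10 s, in which the tool goes at most 50 mm and 8.59 degrees, less where a joint would pass 70% of its speed; a pose out of reach is approached as far as the arm can. A call with a gripper value outside its range is refused whole. The fingers move at their own pace and stop on an object; "newtons" is the grip in N (left out, the last holds). Time passes only in rows, so rows that repeat a pose let the fingers close. It gives the time, the measured TCP pose, the force and the opening at its end, in the units of the state.
- ctrl.get_state(): the state, without advancing time (a new reading comes with each control period).
- imaging.snapshot(name): name is "side" or "top"; returns the picture (480x640x3 uint8, blue, green, red); there is no depth.
- imaging.camera_params(name): a dict with "vertical_fov" (degrees; the focal length in pixels is half the picture's height over the tangent of half this angle, whatever the lens; pixels are square), "cx", "cy" (the principal point, pixels), "rvec" (rotation vector, rad) and "tvec" (3), from world to camera coordinates, as OpenCV has them. Camera axes: x right, y down, z forward; pixel columns grow to the right and rows downward; lengths in m; the calibration is good to about 2 mm. A picture is of the moment at which its call begins. camera_params takes no time and is no camera call.
- close_job(): hands the job in, once; it reports no verdict.
The state is a dict: "t": time; "q": joint angles; "qvel": joint speeds; "joint_efforts": joint torques, N m; "tcp_pos": TCP position; "tool_rot": TCP orientation; "contact_force": force on the tool from outside, world axes, zero at the start; "torque": the same for the moment, N m; "gripper_width": opening from 0.0 (shut) to 1.0 (fully open).
Only numpy, scipy, OpenCV 4.12 (cv2) and the standard library are available. Lean on these libraries where they do the work, as an engineer would, in place of code of your own. Each camera call takes 0.05 s, during which the arm holds its last target.

## Task

Make up the two wooden seasoning caddies from the stock along the back of the worktop. In the long caddy stand, counting from its loop handle, a salt shaker, then a spice jar, then the pepper mill in the large end bay; in the short caddy stand the other spice jar in the bay next to the handle and the other salt shaker in the far bay. Everything must end standing upright on the floor of its bay and let go, and nothing may be tipped over on the way.

Things in the scene. Friction and masses are not known exactly. Their poses are not given: they have to be found in the camera images.
- shaker_a_mid (a point): Salt shaker, grey, waisted body with a domed perforated cap; round, 44 mm across up to 74 mm high, cap 34 mm across, 90 mm tall in all, about 0.1 kg. It stands upright; this point is on its axis half-way up, 45 mm above its underside; z is up its axis. There are two alike, and it does not matter which one goes where.
- shaker_b_mid (a point): Salt shaker, grey, waisted body with a domed perforated cap; round, 44 mm across up to 74 mm high, cap 34 mm across, 90 mm tall in all, about 0.1 kg. It stands upright; this point is on its axis half-way up, 45 mm above its underside; z is up its axis. There are two alike, and it does not matter which one goes where.
- jar_a_mid (a point): Spice jar, clear round glass jar with a black screw cap; a straight cylinder 41 mm across, 105 mm tall, about 0.11 kg. It stands upright; this point is on its axis half-way up, 52.5 mm above its underside; z is up its axis. There are two alike, and it does not matter which one goes where.
- jar_b_mid (a point): Spice jar, clear round glass jar with a black screw cap; a straight cylinder 41 mm across, 105 mm tall, about 0.11 kg. It stands upright; this point is on its axis half-way up, 52.5 mm above its underside; z is up its axis. There are two alike, and it does not matter which one goes where.
- mill_mid (a point): Pepper mill, turned brown wood, much the tallest of the stock: 170 mm tall, 58 mm across at its widest, 0.18 kg. Its head (does not turn), 49 mm across, spans 123 to 159 mm above the underside, with a 12 mm knob on top: grip the head, 55 mm above this point. Stands upright; this point is on its axis half-way up, 85 mm above the underside; z up its axis.
- long_caddy: Long light-wood caddy, 84 (x) by 218 mm (y), three bays. Fixed. Walls 5 mm thick, 22 mm high; bay floors 5 mm above the worktop. Bays in a row along y, each 74 mm deep (x); flat steel loop handle sticks out 37 mm at the +y end. Origin: centre of the wooden part's underside, z up. From the handle: bay 62 mm wide, centre y=+73 mm; bay 62 mm wide, y=+6 mm; large bay 74 mm wide, y=-67 mm.
- short_caddy: Short light-wood caddy, 84 (x) by 139 mm (y), two bays. Fixed. Walls 5 mm thick, 22 mm high; bay floors 5 mm above the worktop. Bays in a row along y, each 74 mm deep (x); flat steel loop handle sticks out 37 mm at the +y end. Origin: centre of the wooden part's underside, z up. From the handle: bay 62 mm wide, centre y=+33.5 mm; bay 62 mm wide, y=-33.5 mm.
Things that resemble listed ones, but are neither listed nor needed, are in the scene too. What is shaped like the part that bears jar_a_mid but purple is not meant.

How it is judged:
At the end, for the whole second after the job is handed in: Long caddy from the handle: shaker, jar, mill in the large bay; short caddy: jar next to the handle, shaker far. Each upright within 0.15 rad on the bay floor (height within 5 mm), off the bay centre at most 13 mm along the row and 19 mm across (mill 12 and 12), so anywhere the walls allow ((((y of shaker_a_mid in the frame of long_caddy between 0.06 and 0.086 m and x of shaker_a_mid in the frame of long_caddy between -0.019 and 0.019 m and z of shaker_a_mid in the frame of long_caddy between 0.045 and 0.055 m and angle between shaker_a_mid's own z axis and vertical below 0.15 rad) and (y of shaker_b_mid in the frame of short_caddy between -0.0465 and -0.0205 m and x of shaker_b_mid in the frame of short_caddy between -0.019 and 0.019 m and z of shaker_b_mid in the frame of short_caddy between 0.045 and 0.055 m and angle between shaker_b_mid's own z axis and vertical below 0.15 rad)) or ((y of shaker_b_mid in the frame of long_caddy between 0.06 and 0.086 m and x of shaker_b_mid in the frame of long_caddy between -0.019 and 0.019 m and z of shaker_b_mid in the frame of long_caddy between 0.045 and 0.055 m and angle between shaker_b_mid's own z axis and vertical below 0.15 rad) and (y of shaker_a_mid in the frame of short_caddy between -0.0465 and -0.0205 m and x of shaker_a_mid in the frame of short_caddy between -0.019 and 0.019 m and z of shaker_a_mid in the frame of short_caddy between 0.045 and 0.055 m and angle between shaker_a_mid's own z axis and vertical below 0.15 rad))) and (((y of jar_a_mid in the frame of long_caddy between -0.007 and 0.019 m and x of jar_a_mid in the frame of long_caddy between -0.019 and 0.019 m and z of jar_a_mid in the frame of long_caddy between 0.0525 and 0.0625 m and angle between jar_a_mid's own z axis and vertical below 0.15 rad) and (y of jar_b_mid in the frame of short_caddy between 0.0205 and 0.0465 m and x of jar_b_mid in the frame of short_caddy between -0.019 and 0.019 m and z of jar_b_mid in the frame of short_caddy between 0.0525 and 0.0625 m and angle between jar_b_mid's own z axis and vertical below 0.15 rad)) or ((y of jar_b_mid in the frame of long_caddy between -0.007 and 0.019 m and x of jar_b_mid in the frame of long_caddy between -0.019 and 0.019 m and z of jar_b_mid in the frame of long_caddy between 0.0525 and 0.0625 m and angle between jar_b_mid's own z axis and vertical below 0.15 rad) and (y of jar_a_mid in the frame of short_caddy between 0.0205 and 0.0465 m and x of jar_a_mid in the frame of short_caddy between -0.019 and 0.019 m and z of jar_a_mid in the frame of short_caddy between 0.0525 and 0.0625 m and angle between jar_a_mid's own z axis and vertical below 0.15 rad))) and y of mill_mid in the frame of long_caddy between -0.079 and -0.055 m and x of mill_mid in the frame of long_caddy between -0.012 and 0.012 m and z of mill_mid in the frame of long_caddy between 0.085 and 0.095 m and angle between mill_mid's own z axis and vertical below 0.15 rad); the robot touches nothing.
It fails at once if a shaker, jar or the mill is tipped over (leans more than 0.8 rad) (angle between any of shaker_a_mid, jar_a_mid, mill_mid, shaker_b_mid, jar_b_mid's own z axis and vertical above 0.8 rad).
It also fails if it takes over 106 s, if anything falls off the work surface, if the arm or the gripper's body presses on something with over 40 N, if the wrist force passes 120 N, or if a joint passes its speed limit or range.

## Working session

There is one attempt and no reset: what is moved stays moved. The work goes in short steps, Python scripts to look and compute and a tool call to move; the robot and the scene stay as the last step left them, time stands still between calls to the robot, and variables do not carry over. Pictures are saved under pics/ and viewed, and the job is handed in when it is done.

Besides the shell and the picture viewer there is one more tool, called after "Request:" as name([rows], argument=value, ...), one row to a line, values as JSON. move_arm: Moves the arm, as the interface text tells. Its arguments: {"type":"object","properties":{"commands":{"type":"array"},"newtons":{"type":"number"}},"required":["commands"]}

```bash
mkdir -p pics; python3 - <<'E'
from cell import ctrl, imaging
import cv2
for n in("side","top"):
    cv2.imwrite(f"pics/{n}0.png",imaging.snapshot(n)); print(n,imaging.camera_params(n))
print(ctrl.get_state())
E
```

```text
side {'vertical_fov': 55.7085681499223, 'cx': 320.68410519851074, 'cy': 246.48685305046723, 'rvec': array([ 0.91109223, -2.13007942,  1.35809666]), 'tvec': array([0.45335909, 0.18202509, 0.80264559])}
top {'vertical_fov': 53.95643843459212, 'cx': 321.56876302392675, 'cy': 238.83663274613443, 'rvec': array([ 2.14102773, -2.14304539,  0.17601137]), 'tvec': array([0.13691875, 0.53177268, 0.96868494])}
{'t': 0.1, 'q': array([-1.50427955e+00,  1.81456714e-01,  1.60786547e+00, -2.35325234e-05,
        1.35384879e+00, -2.06261582e-01]), 'qvel': array([-0.00058731, -0.00064003, -0.00322367,  0.00175014, -0.00087735,
        0.0007145 ]), 'joint_efforts': array([ 4.48379651e-04, -4.34820592e+01, -3.42696512e+01,  7.04502594e-02,
        3.41035367e-02, -4.00969293e-05]), 'tcp_pos': array([ 0.1549082 , -0.55324274,  0.23792646]), 'tool_rot': array([-3.11085544e+00, -4.26945661e-01, -1.37014849e-04]), 'contact_force': array([-0.35750641, -0.18875859,  0.26757419]), 'torque': array([-0.02622447, -0.0396254 , -0.02182516]), 'gripper_width': 1.0012700116603093}
```

View pics/side0.png

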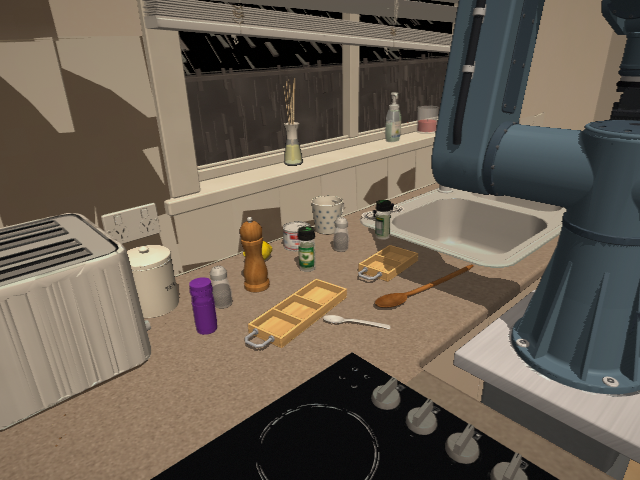

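View pics/top0.png

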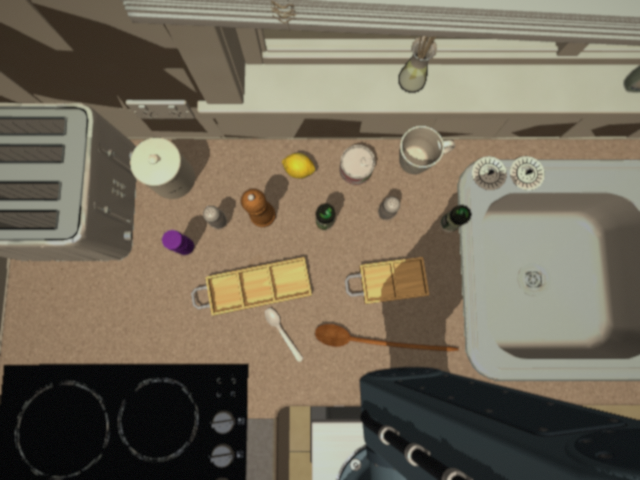

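Candidates:
- **Shakers:** grey ones at top (214,216) and (390,206), side (220,287) and (341,233).
- **Jars:** black-capped ones at top (326,215) and (459,216), side (306,248) and (383,220). The purple one at top (178,242), side (204,305) is the decoy, so I leave it.
- **Mill:** brown, top (255,205), side (255,258). The tumbler and lemon behind aren't wanted.

I'll check these in a close crop.

```bash
cat > h.py <<'E'
import numpy as np, cv2
from cell import ctrl, imaging
from scipy.spatial.transform import Rotation as R
def cam(n):
    p=imaging.camera_params(n); f=240/np.tan(np.radians(p['vertical_fov'])/2)
    K=np.array([[f,0,p['cx']],[0,f,p['cy']],[0,0,1]]); M=cv2.Rodrigues(p['rvec'])[0]; return K,M,p['tvec']
def ray(n,uv):
    K,M,t=cam(n); d=M.T@np.linalg.solve(K,[uv[0],uv[1],1]); return -M.T@t,d
def plane(n,uv,z):
    o,d=ray(n,uv); return o+d*(z-o[2])/d[2]
def proj(n,P):
    K,M,t=cam(n); p=K@(M@np.asarray(P,float)+t); return p[:2]/p[2]
def two(a,b):
    (o1,d1),(o2,d2)=ray('top',a),ray('side',b); d1/=np.linalg.norm(d1); d2/=np.linalg.norm(d2)
    s=np.linalg.lstsq(np.c_[d1,-d2],o2-o1,rcond=None)[0]; p,q=o1+d1*s[0],o2+d2*s[1]
    return (p+q)/2,np.linalg.norm(p-q)
E
python3 - <<'E'
import cv2
a=cv2.imread('pics/top0.png')[170:325,150:480]; cv2.imwrite('pics/topc.png',cv2.resize(a,(792,372),interpolation=2))
a=cv2.imread('pics/side0.png')[190:355,180:430]; cv2.imwrite('pics/sidec.png',cv2.resize(a,(800,528),interpolation=2))
E
```

```text
(no output)
```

View pics/topc.png

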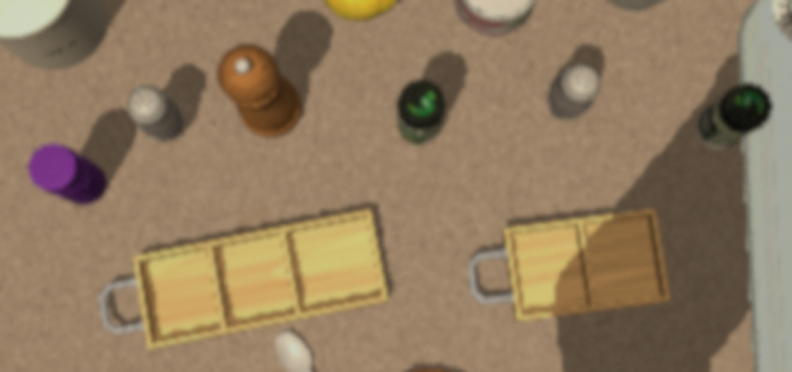

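View pics/sidec.png

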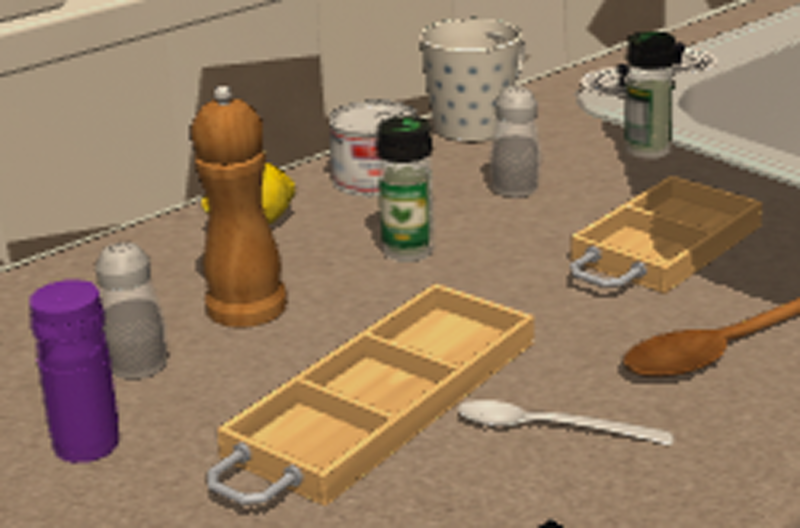

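```bash
python3 - <<'E'
from h import *
np.set_printoptions(precision=4,suppress=True)
T=lambda u,v:(u/2.4+150,v/2.4+170); S=lambda u,v:(u/3.2+180,v/3.2+190)
for n in('top','side'): print(n,ray(n,(320,240))[0])
for nm,a,b,z in[('sh1',T(149,104),S(122,247),.09),('mill',T(243,65),S(222,93),.168),('jar1',T(422,104),S(405,124),.105),('sh2',T(580,84),S(515,92),.09),('jar2',T(745,107),S(654,40),.105)]:
    print(nm,plane('top',a,z)[:2],plane('side',b,z)[:2],*two(a,b))
def fit(c):
    c=np.array(c); return c.mean(0)
for nm,tc,sc,L in[('long',[T(136,257),T(372,207),T(388,297),T(150,347)],[S(220,436),S(436,286),S(533,320),S(323,480)],.218),('short',[T(506,228),T(655,210),T(668,298),T(518,319)],[S(572,238),S(676,178),S(761,206),S(667,263)],.139)]:
  for n,c in(('top',tc),('side',sc)):
    P=np.array([plane(n,p,.022)[:2] for p in c]); y=(P[0]+P[3]-P[1]-P[2])/2
    print(nm,n,P.mean(0),'len',np.linalg.norm(y),'wid',np.linalg.norm((P[0]+P[1]-P[2]-P[3])/2),'yaw',np.degrees(np.arctan2(-y[0],y[1])))
E
```

```text
top [0.3731 0.1427 1.0394]
side [-0.1814  0.7697  0.5076]
sh1 [0.5773 0.3615] [0.5776 0.3669] [0.5792 0.3638 0.0878] 0.004228860758117055
mill [0.592  0.2705] [0.5857 0.2757] [0.5929 0.271  0.1648] 0.00015232045792062582
jar1 [0.5741 0.1281] [0.5757 0.1268] [0.574  0.1282 0.1059] 0.0002102982961525875
sh2 [ 0.5949 -0.0081] [ 0.5914 -0.0035] [ 0.5957 -0.0083  0.0875] 0.0006591146280447899
jar2 [ 0.5715 -0.1447] [ 0.5654 -0.144 ] [ 0.5703 -0.1466  0.1032] 0.004170859628544154
long top [0.434  0.2706] len 0.21585927399752555 wid 0.0817651986839669 yaw 11.876896057819899
long side [0.4272 0.2766] len 0.21653070708640387 wid 0.08037159067411578 yaw 11.65443746433735
short top [ 0.4455 -0.021 ] len 0.13607231216538088 wid 0.08087842748638346 yaw 7.328691654771689
short side [ 0.4409 -0.0183] len 0.13126281564634756 wid 0.078472683140279 yaw 4.965865205634937
```

Both crops confirm the choice: two grey shakers, two black-capped jars and one brown mill, with the purple jar left out. Next I'll refine the caddy poses with a colour mask and locate the neighbouring obstacles.

```bash
python3 - <<'E'
from h import *
np.set_printoptions(precision=4,suppress=True)
t=cv2.imread('pics/top0.png'); s=cv2.imread('pics/side0.png')
def comp(img,lo,hi,box,k=3):
    h=cv2.cvtColor(img,cv2.COLOR_BGR2HSV); m=cv2.inRange(h,lo,hi); q=np.zeros_like(m); x0,y0,x1,y1=box; q[y0:y1,x0:x1]=m[y0:y1,x0:x1]
    q=cv2.morphologyEx(q,cv2.MORPH_CLOSE,np.ones((k,k)))
    c=max(cv2.findContours(q,0,2)[0],key=cv2.contourArea); return c[:,0,:].astype(float)
for nm,bt,bs in[('long',(200,245,320,320),(235,270,360,355)),('short',(355,250,435,310),(350,240,425,285))]:
  for n,im,b in(('top',t,bt),('side',s,bs)):
    c=comp(im,(14,85,60),(30,255,255),b,7)
    P=np.array([plane(n,p,.022)[:2] for p in c])
    r=cv2.minAreaRect((P*1000).astype(np.float32)); print(nm,n,r)
# purple & neighbours
c=comp(s,(125,80,30),(160,255,255),(185,265,225,345)); print('purple side',c.min(0),c.max(0))
c=comp(t,(125,80,30),(160,255,255),(155,220,200,260)); print('purple top',c.min(0),c.max(0))
print('purple',two((172.5,238.5),(201,282)),plane('top',(172.5,238.5),.105))
print('purple base side',plane('side',(206,331),0))
# base front edges from side
S=lambda u,v:(u/3.2+180,v/3.2+190)
for nm,p in dict(sh1=(138,376),mill=(247,326),jar1=(405,259),sh2=(514,194),jar2=(649,157)).items():
    P=plane('side',S(*p),0); r=dict(s=.022,m=.027,j=.0205)[nm[0]]; d=P[:2]-[-.1814,.7697]; print(nm,P[:2]+r*d/np.linalg.norm(d))
for nm,p in dict(cuprim=(470,24),cupbase=(470,138),cantop=(370,112),canbase=(365,188)).items(): print(nm,plane('side',S(*p),0))
for nm,u in dict(cup=(421,142),can=(357,160),canister=(156,155)).items(): print(nm,plane('top',u,.08))
print(two((156,155),(149,252)),two((421,140),(327,202)))
E
```

```text
long top ((441.94970703125, 271.4940185546875), (259.0729675292969, 159.08177185058594), 89.96920776367188)
long side ((434.0580139160156, 276.1765441894531), (243.16587829589844, 317.5223693847656), 42.80130386352539)
short top ((446.7742919921875, -21.791297912597656), (173.64588928222656, 127.2278823852539), 89.92207336425781)
short side ((439.28759765625, -11.336898803710938), (183.45318603515625, 239.43350219726562), 43.82963180541992)
purple side [189. 277.] [216. 334.]
purple top [162. 230.] [193. 253.]
purple (array([0.5226, 0.4354, 0.1037]), np.float64(0.0009239339358392014)) [0.5226 0.4354 0.105 ]
purple base side [0.5175 0.4423 0.    ]
sh1 [0.5877 0.3622]
mill [0.5935 0.2682]
jar1 [0.5841 0.1251]
sh2 [ 0.6075 -0.0177]
jar2 [ 0.5747 -0.1542]
cuprim [ 0.9431 -0.2854  0.    ]
cupbase [ 0.7053 -0.0596  0.    ]
cantop [ 0.82   -0.0377  0.    ]
canbase [0.6899 0.0767 0.    ]
cup [ 0.7349 -0.0757  0.08  ]
can [0.6948 0.0614 0.08  ]
canister [0.7056 0.4867 0.08  ]
(array([0.6868, 0.4656, 0.1237]), np.float64(0.011726108677313872)) (array([ 0.7329, -0.0794,  0.0841]), np.float64(0.013095508039567032))
```

```bash
cat > est.py <<'E'
import numpy as np
OBJ=dict(sh1=(.579,.364,.022,.09),mill=(.5925,.271,.0245,.159),jar1=(.5745,.128,.0205,.105),sh2=(.595,-.008,.022,.09),jar2=(.570,-.1455,.0205,.105))
CAD=dict(long=(.432,.272,11.8,.218),short=(.4435,-.020,6.5,.139))
def bay(c,y,x=0):
    cx,cy,a,_=CAD[c]; a=np.radians(a); return np.array([cx+x*np.cos(a)-y*np.sin(a),cy+x*np.sin(a)+y*np.cos(a)])
E
cat > ov.py <<'E'
from h import *; from est import *
import sys
def ov(n,im,f,box):
    x0,y0,x1,y1=box; k=min(800/(x1-x0),600/(y1-y0)); a=cv2.resize(im[y0:y1,x0:x1],None,fx=k,fy=k,interpolation=2)
    q=lambda P:[int(v) for v in ((proj(n,P)-[x0,y0]+.5)*k)]
    th=np.linspace(0,2*np.pi,40)
    for o,(x,y,r,h) in OBJ.items():
        for z,rr in((0,r if o!='mill' else .027),(h,r if o[0]=='j' else (.0245 if o=='mill' else .0))):
            cv2.polylines(a,[np.array([q((x+rr*np.cos(t),y+rr*np.sin(t),z)) for t in th])],True,(0,0,255),1)
    for c,(_,_,_,L) in CAD.items():
        for z in(0,.022): cv2.polylines(a,[np.array([q((*bay(c,sy*L/2,sx*.042),z)) for sx,sy in((1,1),(1,-1),(-1,-1),(-1,1))])],True,(255,0,0),1)
    cv2.imwrite(f,a)
if __name__=='__main__':
    ov('top',cv2.imread('pics/top0.png'),'pics/ovt.png',(150,170,480,325)); ov('side',cv2.imread('pics/side0.png'),'pics/ovs.png',(180,190,430,355))
E
python3 ov.py
```

```text
(no output)
```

View pics/ovt.png

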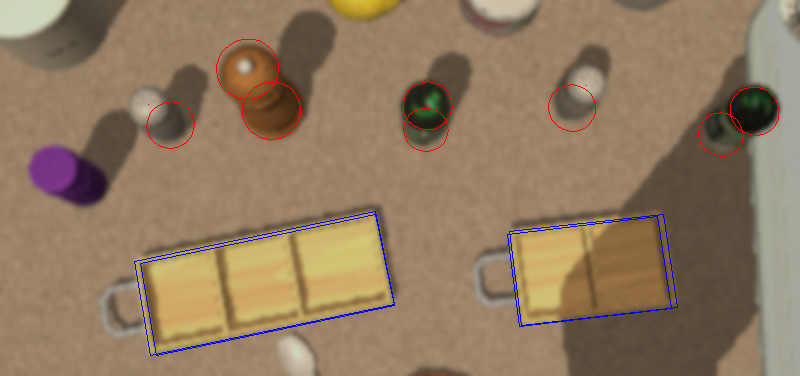

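View pics/ovs.png

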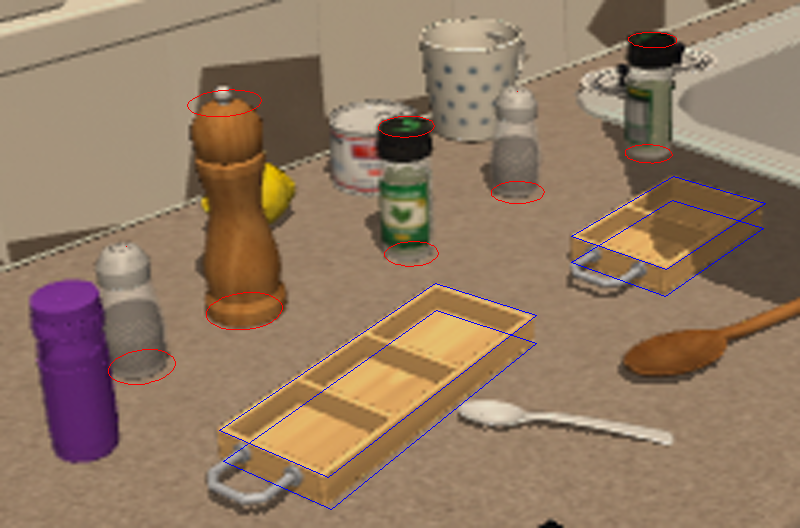

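The overlays agree within about 3 mm in both views. Next is a planner that turns targets into tool-frame numbers.

```bash
sed -i 's/long=(.432,.272/long=(.4335,.2715/;s/short=(.4435,-.020/short=(.445,-.0205/' est.py
cat > go.py <<'E'
from h import *; from est import *
import sys
TARG=dict(sh1=OBJ['sh1'][:2],mill=OBJ['mill'][:2],jar1=OBJ['jar1'][:2],sh2=OBJ['sh2'][:2],jar2=OBJ['jar2'][:2],
 L1=bay('long',.073),L2=bay('long',.006),L3=bay('long',-.067),S1=bay('short',.0335),S2=bay('short',-.0335))
# args: target z(TCP mm) phi(deg, direction of tool y mod 180)
s=ctrl.get_state(); M=R.from_rotvec(s['tool_rot']).as_matrix()
print('t %.1f tcp'%s['t'],np.round(s['tcp_pos'],4),'phi %.1f'%np.degrees(np.arctan2(M[1,1],M[0,1])),'tilt %.2f'%np.degrees(np.arccos(-M[2,2])),'w %.3f'%(s['gripper_width']*88),'F',np.round(s['contact_force'],1),'q6 %.2f'%s['q'][5])
if len(sys.argv)>1:
    z,ph=float(sys.argv[2])/1000,float(sys.argv[3]); T=np.array([*TARG[sys.argv[1]],z])
    a=np.radians(ph); Y=np.array([np.cos(a),np.sin(a),0]); Y=Y if Y@M[:,1]>0 else -Y
    if len(sys.argv)>4: Y=-Y
    Z=np.array([0,0,-1.]); G=np.c_[np.cross(Y,Z),Y,Z]
    print('target',T,'d(mm)',np.round(M.T@(T-s['tcp_pos'])*1000,1),'r(deg)',np.round(np.degrees(R.from_matrix(M.T@G).as_rotvec()),1))
E
for a in "sh2 150 30" "sh2 43 30" "S2 150 6.5"; do python3 go.py $a; done
```

```text
t 0.1 tcp [ 0.1549 -0.5532  0.2379] phi -74.4 tilt 0.09 w 88.112 F [-0.4 -0.2  0.3] q6 -0.21
target [ 0.595 -0.008  0.15 ] d(mm) [ 570.7 -406.4   88.7] r(deg) [-0.1  0.  75.6]
t 0.1 tcp [ 0.1549 -0.5532  0.2379] phi -74.4 tilt 0.09 w 88.112 F [-0.4 -0.2  0.3] q6 -0.21
target [ 0.595 -0.008  0.043] d(mm) [ 570.7 -406.2  195.7] r(deg) [-0.1  0.  75.6]
t 0.1 tcp [ 0.1549 -0.5532  0.2379] phi -74.4 tilt 0.09 w 88.112 F [-0.4 -0.2  0.3] q6 -0.21
target [ 0.44879231 -0.05378466  0.15      ] d(mm) [ 417.6 -401.7   88.7] r(deg) [ -0.1  -0.1 -80.9]
```

Request:
move_arm([
  {"dx": 285, "dy": -200, "dz": 30, "rz": -52, "hand": 0.15},
  {"dx": 285, "dy": -200, "dz": 30, "rz": -52, "hand": 0.15},
  {"dx": 285, "dy": -200, "dz": 30, "rz": -52, "hand": 0.15},
  {"dx": 285, "dy": -200, "dz": 30, "rz": -52, "hand": 0.15},
  {"dx": 285, "dy": -200, "dz": 30, "rz": -52, "hand": 0.15},
  {"dx": 285, "dy": -200, "dz": 30, "rz": -52, "hand": 0.15},
  {"dx": 571, "dy": -406, "dz": 40, "rz": -104, "hand": 0.15},
  {"dx": 571, "dy": -406, "dz": 40, "rz": -104, "hand": 0.15},
  {"dx": 571, "dy": -406, "dz": 40, "rz": -104, "hand": 0.15},
  {"dx": 571, "dy": -406, "dz": 40, "rz": -104, "hand": 0.15},
  {"dx": 571, "dy": -406, "dz": 40, "rz": -104, "hand": 0.15},
  {"dx": 571, "dy": -406, "dz": 40, "rz": -104, "hand": 0.15},
  {"dx": 571, "dy": -406, "dz": 40, "rz": -104, "hand": 0.15},
  {"dx": 571, "dy": -406, "dz": 40, "rz": -104, "hand": 0.15},
  {"dx": 571, "dy": -406, "dz": 40, "rz": -104, "hand": 0.15},
  {"dx": 571, "dy": -406, "dz": 40, "rz": -104, "hand": 0.15},
  {"dx": 571, "dy": -406, "dz": 40, "rz": -104, "hand": 0.15},
  {"dx": 571, "dy": -406, "dz": 40, "rz": -104, "hand": 0.15},
  {"dx": 571, "dy": -406, "dz": 40, "rz": -104, "hand": 0.15},
])

```text
invalid input at $.commands[0]: expected keys dx, dy, dz, rx, ry, rz, hand
```

```bash
python3 go.py sh2 40 30
```

```text
t 0.1 tcp [ 0.1549 -0.5532  0.2379] phi -74.4 tilt 0.09 w 88.112 F [-0.4 -0.2  0.3] q6 -0.21
target [ 0.595 -0.008  0.04 ] d(mm) [ 570.7 -406.2  198.7] r(deg) [-0.1  0.  75.6]
```

Request:
move_arm([
  {"dx": 285, "dy": -200, "dz": 30, "rx": 0, "ry": 0, "rz": -52, "hand": 0.15},
  {"dx": 285, "dy": -200, "dz": 30, "rx": 0, "ry": 0, "rz": -52, "hand": 0.15},
  {"dx": 285, "dy": -200, "dz": 30, "rx": 0, "ry": 0, "rz": -52, "hand": 0.15},
  {"dx": 285, "dy": -200, "dz": 30, "rx": 0, "ry": 0, "rz": -52, "hand": 0.15},
  {"dx": 285, "dy": -200, "dz": 30, "rx": 0, "ry": 0, "rz": -52, "hand": 0.15},
  {"dx": 285, "dy": -200, "dz": 30, "rx": 0, "ry": 0, "rz": -52, "hand": 0.15},
  {"dx": 571, "dy": -406, "dz": 40, "rx": 0, "ry": 0, "rz": -104, "hand": 0.15},
  {"dx": 571, "dy": -406, "dz": 40, "rx": 0, "ry": 0, "rz": -104, "hand": 0.15},
  {"dx": 571, "dy": -406, "dz": 40, "rx": 0, "ry": 0, "rz": -104, "hand": 0.15},
  {"dx": 571, "dy": -406, "dz": 40, "rx": 0, "ry": 0, "rz": -104, "hand": 0.15},
  {"dx": 571, "dy": -406, "dz": 40, "rx": 0, "ry": 0, "rz": -104, "hand": 0.15},
  {"dx": 571, "dy": -406, "dz": 40, "rx": 0, "ry": 0, "rz": -104, "hand": 0.15},
  {"dx": 571, "dy": -406, "dz": 40, "rx": 0, "ry": 0, "rz": -104, "hand": 0.15},
  {"dx": 571, "dy": -406, "dz": 40, "rx": 0, "ry": 0, "rz": -104, "hand": 0.15},
  {"dx": 571, "dy": -406, "dz": 40, "rx": 0, "ry": 0, "rz": -104, "hand": 0.15},
  {"dx": 571, "dy": -406, "dz": 40, "rx": 0, "ry": 0, "rz": -104, "hand": 0.15},
  {"dx": 571, "dy": -406, "dz": 40, "rx": 0, "ry": 0, "rz": -104, "hand": 0.15},
  {"dx": 571, "dy": -406, "dz": 40, "rx": 0, "ry": 0, "rz": -104, "hand": 0.15},
  {"dx": 571, "dy": -406, "dz": 40, "rx": 0, "ry": 0, "rz": -104, "hand": 0.15},
])

```text
t: 2.0
tcp_pos: [0.595, -0.0102, 0.199]
tool_rot: [1.582, 2.714, -0.0]
contact_force: [-0.3, 0.3, -1.0]
gripper_width: 0.851
```

```bash
python3 go.py sh2 40 30; python3 - <<'E'
from h import *
for n,b in(('top',(300,130,480,300)),('side',(280,150,460,330))):
    a=imaging.snapshot(n)[b[1]:b[3],b[0]:b[2]]; cv2.imwrite(f'pics/{n}1.png',cv2.resize(a,None,fx=3,fy=3))
E
python3 -c "
import cv2,numpy as np
cv2.imwrite('pics/c1.png',cv2.resize(np.hstack([cv2.imread('pics/top1.png'),cv2.imread('pics/side1.png')[:510]]),(800,378)))"
```

```text
t 2.0 tcp [ 0.595  -0.0102  0.199 ] phi 29.5 tilt 0.01 w 74.852 F [-0.3  0.3 -1. ] q6 -0.73
target [ 0.595 -0.008  0.04 ] d(mm) [  1.9   1.  159. ] r(deg) [ 0.   0.  -0.5]
```

View pics/c1.png

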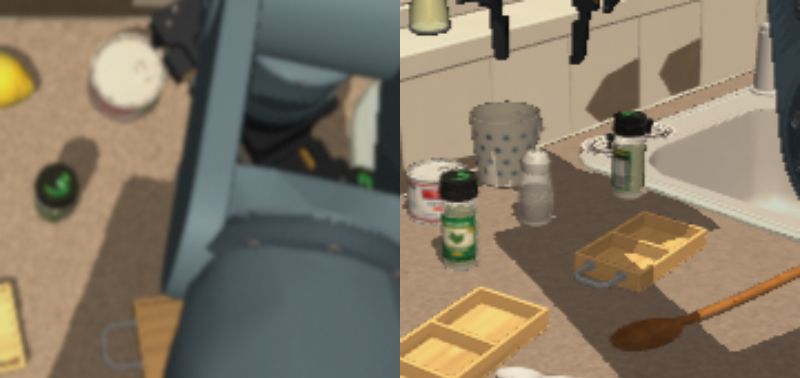

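The side view shows the fingers above shaker 2, one each side of it. Descending and gripping.

Request:
move_arm([
  {"dx": 2, "dy": 1, "dz": 40, "rx": 0, "ry": 0, "rz": 0, "hand": 0.15},
  {"dx": 2, "dy": 1, "dz": 70, "rx": 0, "ry": 0, "rz": 0, "hand": 0.15},
  {"dx": 2, "dy": 1, "dz": 95, "rx": 0, "ry": 0, "rz": 0, "hand": 0.15},
  {"dx": 2, "dy": 1, "dz": 120, "rx": 0, "ry": 0, "rz": 0, "hand": 0.15},
  {"dx": 2, "dy": 1, "dz": 140, "rx": 0, "ry": 0, "rz": 0, "hand": 0.15},
  {"dx": 2, "dy": 1, "dz": 159, "rx": 0, "ry": 0, "rz": 0, "hand": 0.15},
  {"dx": 2, "dy": 1, "dz": 159, "rx": 0, "ry": 0, "rz": 0, "hand": 0.15},
  {"dx": 2, "dy": 1, "dz": 159, "rx": 0, "ry": 0, "rz": 0, "hand": 0.4},
  {"dx": 2, "dy": 1, "dz": 159, "rx": 0, "ry": 0, "rz": 0, "hand": 0.5},
  {"dx": 2, "dy": 1, "dz": 159, "rx": 0, "ry": 0, "rz": 0, "hand": 0.7},
  {"dx": 2, "dy": 1, "dz": 159, "rx": 0, "ry": 0, "rz": 0, "hand": 1},
  {"dx": 2, "dy": 1, "dz": 159, "rx": 0, "ry": 0, "rz": 0, "hand": 1},
  {"dx": 2, "dy": 1, "dz": 159, "rx": 0, "ry": 0, "rz": 0, "hand": 1},
], newtons=12)

```text
t: 3.4
tcp_pos: [0.5963, -0.0067, 0.0407]
tool_rot: [1.578, 2.714, 0.001]
contact_force: [0.9, 0.4, 3.6]
gripper_width: 0.438
```

```bash
python3 go.py S2 130 6.5
```

```text
t 3.4 tcp [ 0.5963 -0.0067  0.0407] phi 29.6 tilt 0.13 w 38.506 F [0.9 0.4 3.6] q6 -0.73
target [ 0.44879231 -0.05378466  0.13      ] d(mm) [  31.9 -151.3  -89.7] r(deg) [ 0.1  0.1 23.1]
```

Request:
move_arm([
  {"dx": 0, "dy": 0, "dz": -20, "rx": 0, "ry": 0, "rz": 0, "hand": 1},
  {"dx": 0, "dy": 0, "dz": -50, "rx": 0, "ry": 0, "rz": 0, "hand": 1},
  {"dx": 0, "dy": 0, "dz": -80, "rx": 0, "ry": 0, "rz": 0, "hand": 1},
  {"dx": 5, "dy": -25, "dz": -90, "rx": 0, "ry": 0, "rz": 4, "hand": 1},
  {"dx": 10, "dy": -55, "dz": -90, "rx": 0, "ry": 0, "rz": 8, "hand": 1},
  {"dx": 18, "dy": -90, "dz": -90, "rx": 0, "ry": 0, "rz": 13, "hand": 1},
  {"dx": 26, "dy": -125, "dz": -90, "rx": 0, "ry": 0, "rz": 18, "hand": 1},
  {"dx": 30, "dy": -145, "dz": -90, "rx": 0, "ry": 0, "rz": 21, "hand": 1},
  {"dx": 32, "dy": -151, "dz": -90, "rx": 0, "ry": 0, "rz": 23, "hand": 1},
  {"dx": 32, "dy": -151, "dz": -80, "rx": 0, "ry": 0, "rz": 23, "hand": 1},
  {"dx": 32, "dy": -151, "dz": -60, "rx": 0, "ry": 0, "rz": 23, "hand": 1},
  {"dx": 32, "dy": -151, "dz": -45, "rx": 0, "ry": 0, "rz": 23, "hand": 1},
  {"dx": 32, "dy": -151, "dz": -40, "rx": 0, "ry": 0, "rz": 23, "hand": 1},
])

```text
t: 4.7
tcp_pos: [0.448, -0.0529, 0.0777]
tool_rot: [-2.086, -2.346, 0.001]
contact_force: [-0.4, 0.3, -1.8]
gripper_width: 0.435
```

```bash
python3 go.py S2 47 6.5; python3 - <<'E'
from h import *
a=imaging.snapshot('side')[190:340,280:480]; cv2.imwrite('pics/s2.png',cv2.resize(a,(800,600),interpolation=2))
E
```

```text
t 4.7 tcp [ 0.448  -0.0529  0.0777] phi 6.7 tilt 0.16 w 38.273 F [-0.4  0.3 -1.8] q6 -0.50
target [ 0.44879231 -0.05378466  0.047     ] d(mm) [-1.   0.8 30.7] r(deg) [-0.1 -0.1  0.2]
```

View pics/s2.png

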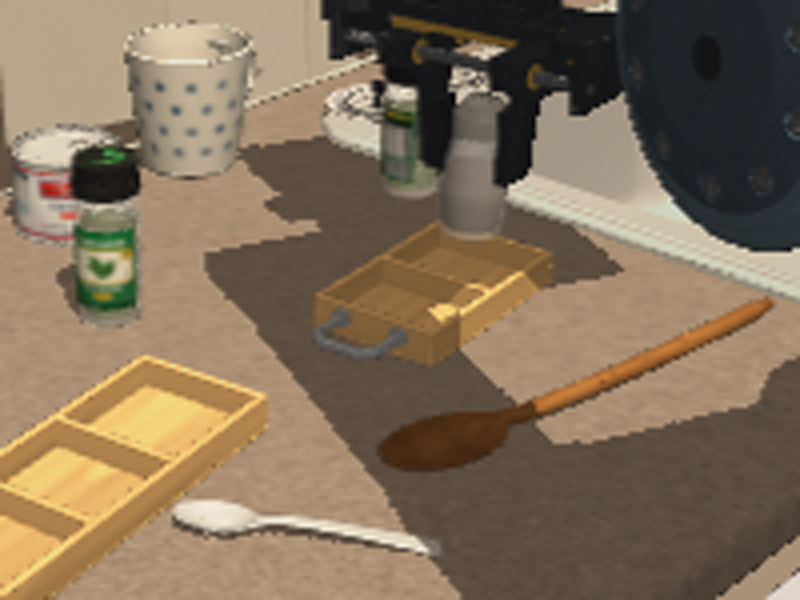

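Shaker 2 hangs upright over the far bay, so I'm setting it down.

Request:
move_arm([
  {"dx": -1, "dy": 1, "dz": 15, "rx": 0, "ry": 0, "rz": 0, "hand": 1},
  {"dx": -1, "dy": 1, "dz": 25, "rx": 0, "ry": 0, "rz": 0, "hand": 1},
  {"dx": -1, "dy": 1, "dz": 29, "rx": 0, "ry": 0, "rz": 0, "hand": 1},
  {"dx": -1, "dy": 1, "dz": 31, "rx": 0, "ry": 0, "rz": 0, "hand": 1},
  {"dx": -1, "dy": 1, "dz": 31.5, "rx": 0, "ry": 0, "rz": 0, "hand": 1},
  {"dx": -1, "dy": 1, "dz": 31.5, "rx": 0, "ry": 0, "rz": 0, "hand": 0.45},
  {"dx": -1, "dy": 1, "dz": 31.5, "rx": 0, "ry": 0, "rz": 0, "hand": 0.2},
  {"dx": -1, "dy": 1, "dz": 31.5, "rx": 0, "ry": 0, "rz": 0, "hand": 0.15},
  {"dx": -1, "dy": 1, "dz": 31.5, "rx": 0, "ry": 0, "rz": 0, "hand": 0.15},
  {"dx": -1, "dy": 1, "dz": 10, "rx": 0, "ry": 0, "rz": 0, "hand": 0.15},
  {"dx": -1, "dy": 1, "dz": -30, "rx": 0, "ry": 0, "rz": 0, "hand": 0.15},
  {"dx": -1, "dy": 1, "dz": -70, "rx": 0, "ry": 0, "rz": 0, "hand": 0.15},
  {"dx": -1, "dy": 1, "dz": -100, "rx": 0, "ry": 0, "rz": 0, "hand": 0.15},
  {"dx": -1, "dy": 1, "dz": -100, "rx": 0, "ry": 0, "rz": 0, "hand": 0.15},
])

```text
t: 6.15
tcp_pos: [0.4522, -0.0555, 0.1844]
tool_rot: [2.083, 2.34, 0.005]
contact_force: [0.8, -0.0, 0.1]
gripper_width: 0.853
```

```bash
python3 go.py jar2 170 6.5;  python3 go.py jar2 170 -14; python3 - <<'E'
from h import *
a=imaging.snapshot('side')[190:340,280:480]; cv2.imwrite('pics/s3.png',cv2.resize(a,(800,600),interpolation=2))
E
```

```text
t 6.2 tcp [ 0.4522 -0.0555  0.1844] phi 6.6 tilt 0.52 w 75.037 F [ 0.8 -0.   0.1] q6 -0.50
target [ 0.57   -0.1455  0.17  ] d(mm) [-103.   106.4   15.7] r(deg) [0.5 0.2 0.1]
t 6.2 tcp [ 0.4522 -0.0555  0.1844] phi 6.6 tilt 0.52 w 75.037 F [ 0.8 -0.   0.1] q6 -0.50
target [ 0.57   -0.1455  0.17  ] d(mm) [-103.   106.4   15.7] r(deg) [ 0.5  0.2 20.6]
```

View pics/s3.png

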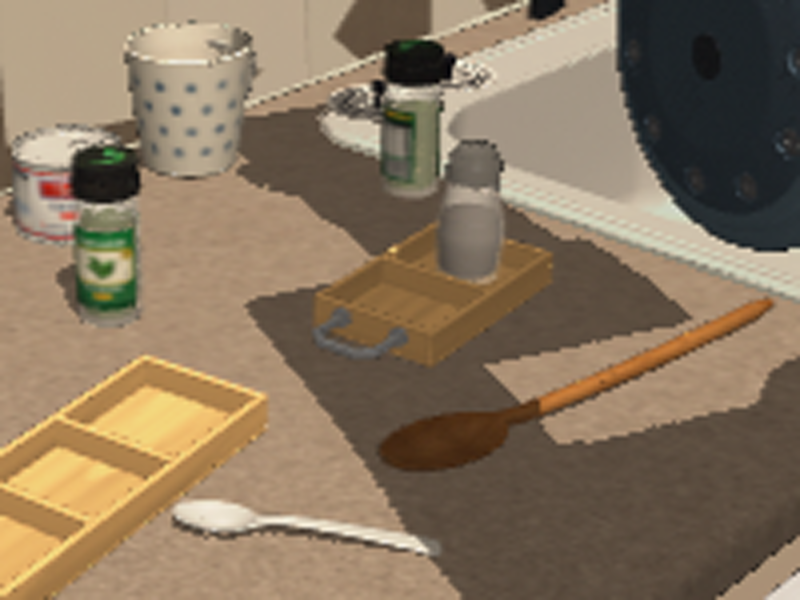

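Shaker 2 stands in the far bay (around (470,230) in the crop), clear of the walls. Next is jar 2.

Request:
move_arm([
  {"dx": -35, "dy": 36, "dz": 0, "rx": 0, "ry": 0, "rz": 0, "hand": 0.15},
  {"dx": -70, "dy": 72, "dz": 0, "rx": 0, "ry": 0, "rz": 0, "hand": 0.15},
  {"dx": -103, "dy": 106, "dz": 0, "rx": 0, "ry": 0, "rz": 0, "hand": 0.15},
  {"dx": -103, "dy": 106, "dz": 0, "rx": 0, "ry": 0, "rz": 0, "hand": 0.15},
  {"dx": -103, "dy": 106, "dz": 0, "rx": 0, "ry": 0, "rz": 0, "hand": 0.15},
])

```text
t: 6.7
tcp_pos: [0.5654, -0.1444, 0.1768]
tool_rot: [-2.087, -2.342, 0.002]
contact_force: [-0.8, 0.7, -0.2]
gripper_width: 0.848
```

```bash
python3 go.py jar2 50 6.5; python3 - <<'E'
from h import *
a=imaging.snapshot('side')[130:280,300:500]; cv2.imwrite('pics/s4.png',cv2.resize(a,(800,600),interpolation=2))
E
```

```text
t 6.7 tcp [ 0.5654 -0.1444  0.1768] phi 6.6 tilt 0.29 w 74.643 F [-0.8  0.7 -0.2] q6 -0.57
target [ 0.57   -0.1455  0.05  ] d(mm) [ -2.    4.9 126.8] r(deg) [-0.2 -0.2  0.1]
```

View pics/s4.png

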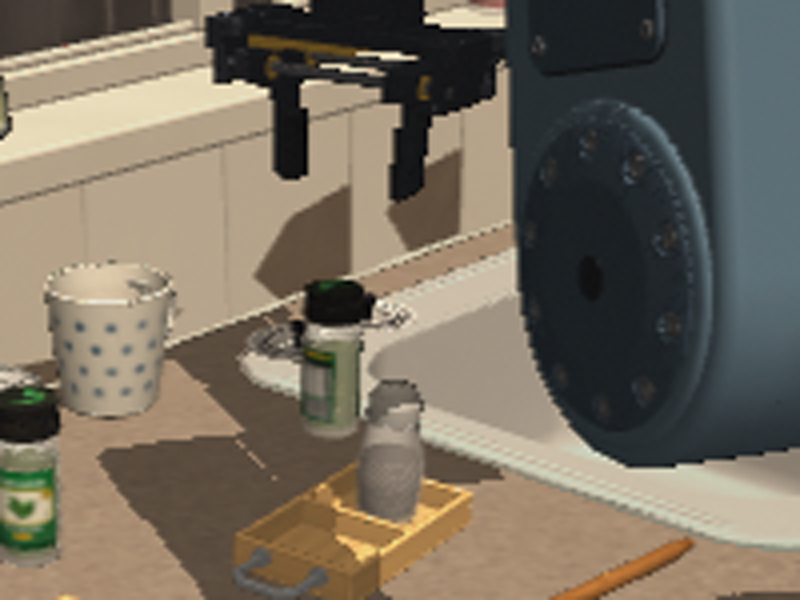

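```bash
python3 go.py jar2 50 6.5
```

```text
t 6.8 tcp [ 0.565  -0.1437  0.1775] phi 6.6 tilt 0.25 w 74.605 F [-0.7 -0.3 -0.9] q6 -0.57
target [ 0.57   -0.1455  0.05  ] d(mm) [ -2.7   5.2 127.5] r(deg) [-0.2 -0.1  0.1]
```

Request:
move_arm([
  {"dx": -3, "dy": 5, "dz": 30, "rx": 0, "ry": 0, "rz": 0, "hand": 0.15},
  {"dx": -3, "dy": 5, "dz": 60, "rx": 0, "ry": 0, "rz": 0, "hand": 0.15},
  {"dx": -3, "dy": 5, "dz": 85, "rx": 0, "ry": 0, "rz": 0, "hand": 0.15},
  {"dx": -3, "dy": 5, "dz": 108, "rx": 0, "ry": 0, "rz": 0, "hand": 0.15},
  {"dx": -3, "dy": 5, "dz": 127, "rx": 0, "ry": 0, "rz": 0, "hand": 0.15},
  {"dx": -3, "dy": 5, "dz": 127, "rx": 0, "ry": 0, "rz": 0, "hand": 0.15},
  {"dx": -3, "dy": 5, "dz": 127, "rx": 0, "ry": 0, "rz": 0, "hand": 0.4},
  {"dx": -3, "dy": 5, "dz": 127, "rx": 0, "ry": 0, "rz": 0, "hand": 0.5},
  {"dx": -3, "dy": 5, "dz": 127, "rx": 0, "ry": 0, "rz": 0, "hand": 0.7},
  {"dx": -3, "dy": 5, "dz": 127, "rx": 0, "ry": 0, "rz": 0, "hand": 1},
  {"dx": -3, "dy": 5, "dz": 127, "rx": 0, "ry": 0, "rz": 0, "hand": 1},
  {"dx": -3, "dy": 5, "dz": 127, "rx": 0, "ry": 0, "rz": 0, "hand": 1},
  {"dx": -3, "dy": 5, "dz": 127, "rx": 0, "ry": 0, "rz": 0, "hand": 1},
])

```text
t: 8.05
tcp_pos: [0.5724, -0.1471, 0.0535]
tool_rot: [2.088, 2.345, 0.001]
contact_force: [-0.6, 0.5, 5.2]
gripper_width: 0.454
```

```bash
python3 go.py S1 180 6.5
```

```text
t 8.1 tcp [ 0.5724 -0.1471  0.0535] phi 6.6 tilt 0.07 w 39.989 F [-0.6  0.5  5.2] q6 -0.57
target [0.44120769 0.01278466 0.18      ] d(mm) [ 173.9 -111.7 -126.7] r(deg) [0.1 0.  0.1]
```

Request:
move_arm([
  {"dx": 0, "dy": 0, "dz": -20, "rx": 0, "ry": 0, "rz": 0, "hand": 1},
  {"dx": 0, "dy": 0, "dz": -50, "rx": 0, "ry": 0, "rz": 0, "hand": 1},
  {"dx": 0, "dy": 0, "dz": -90, "rx": 0, "ry": 0, "rz": 0, "hand": 1},
  {"dx": 20, "dy": -13, "dz": -120, "rx": 0, "ry": 0, "rz": 0, "hand": 1},
  {"dx": 50, "dy": -32, "dz": -127, "rx": 0, "ry": 0, "rz": 0, "hand": 1},
  {"dx": 85, "dy": -55, "dz": -127, "rx": 0, "ry": 0, "rz": 0, "hand": 1},
  {"dx": 120, "dy": -78, "dz": -127, "rx": 0, "ry": 0, "rz": 0, "hand": 1},
  {"dx": 150, "dy": -97, "dz": -127, "rx": 0, "ry": 0, "rz": 0, "hand": 1},
  {"dx": 174, "dy": -112, "dz": -127, "rx": 0, "ry": 0, "rz": 0, "hand": 1},
  {"dx": 174, "dy": -112, "dz": -110, "rx": 0, "ry": 0, "rz": 0, "hand": 1},
  {"dx": 174, "dy": -112, "dz": -80, "rx": 0, "ry": 0, "rz": 0, "hand": 1},
  {"dx": 174, "dy": -112, "dz": -55, "rx": 0, "ry": 0, "rz": 0, "hand": 1},
  {"dx": 174, "dy": -112, "dz": -40, "rx": 0, "ry": 0, "rz": 0, "hand": 1},
  {"dx": 174, "dy": -112, "dz": -40, "rx": 0, "ry": 0, "rz": 0, "hand": 1},
])

```text
t: 9.45
tcp_pos: [0.4382, 0.0136, 0.0903]
tool_rot: [-2.086, -2.342, 0.004]
contact_force: [0.1, -0.3, -0.5]
gripper_width: 0.455
```

```bash
python3 - <<'E'
from h import *
a=imaging.snapshot('side')[190:340,280:480]; cv2.imwrite('pics/s5.png',cv2.resize(a,(800,600),interpolation=2))
E
python3 go.py S1 59 6.5
```

```text
t 9.5 tcp [0.4393 0.0133 0.0917] phi 6.6 tilt 0.18 w 39.714 F [-0.   0.8 -0.1] q6 -0.36
target [0.44120769 0.01278466 0.059     ] d(mm) [-0.7  1.9 32.7] r(deg) [-0.2 -0.1  0.1]
```

View pics/s5.png

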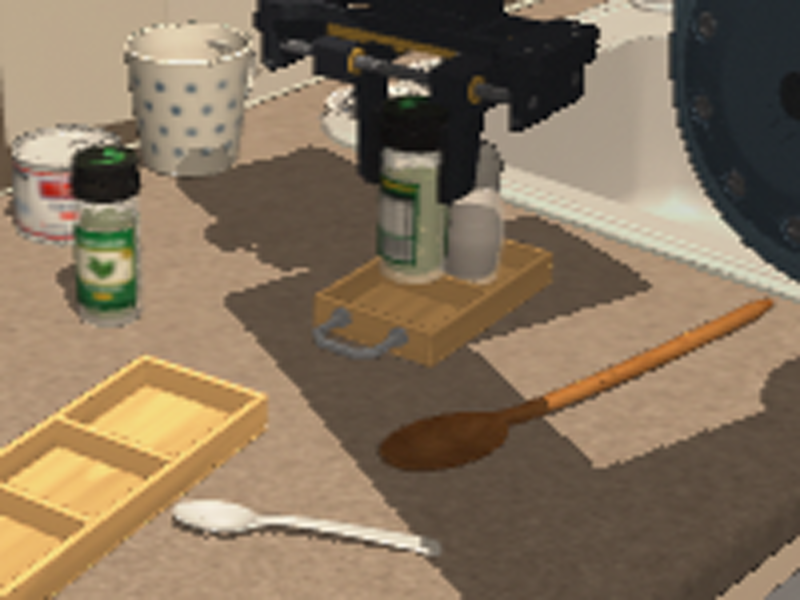

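Request:
move_arm([
  {"dx": -1, "dy": 2, "dz": 15, "rx": 0, "ry": 0, "rz": 0, "hand": 1},
  {"dx": -1, "dy": 2, "dz": 25, "rx": 0, "ry": 0, "rz": 0, "hand": 1},
  {"dx": -1, "dy": 2, "dz": 30, "rx": 0, "ry": 0, "rz": 0, "hand": 1},
  {"dx": -1, "dy": 2, "dz": 33, "rx": 0, "ry": 0, "rz": 0, "hand": 1},
  {"dx": -1, "dy": 2, "dz": 33, "rx": 0, "ry": 0, "rz": 0, "hand": 1},
])

```text
t: 10.0
tcp_pos: [0.4425, 0.0123, 0.0597]
tool_rot: [-2.089, -2.346, 0.0]
contact_force: [0.7, 0.5, -1.1]
gripper_width: 0.453
```

```bash
python3 go.py S1 59 6.5
```

```text
t 10.0 tcp [0.4425 0.0123 0.0597] phi 6.6 tilt 0.02 w 39.904 F [ 0.7  0.5 -1.1] q6 -0.36
target [0.44120769 0.01278466 0.059     ] d(mm) [ 0.6 -1.2  0.7] r(deg) [-0.  -0.   0.1]
```

Request:
move_arm([
  {"dx": 0, "dy": 0, "dz": 1, "rx": 0, "ry": 0, "rz": 0, "hand": 1},
  {"dx": 0, "dy": 0, "dz": 1, "rx": 0, "ry": 0, "rz": 0, "hand": 0.45},
  {"dx": 0, "dy": 0, "dz": 1, "rx": 0, "ry": 0, "rz": 0, "hand": 0.2},
  {"dx": 0, "dy": 0, "dz": 1, "rx": 0, "ry": 0, "rz": 0, "hand": 0.15},
  {"dx": 0, "dy": 0, "dz": 1, "rx": 0, "ry": 0, "rz": 0, "hand": 0.15},
  {"dx": 0, "dy": 0, "dz": -30, "rx": 0, "ry": 0, "rz": 0, "hand": 0.15},
  {"dx": 0, "dy": 0, "dz": -70, "rx": 0, "ry": 0, "rz": 0, "hand": 0.15},
  {"dx": 0, "dy": 0, "dz": -110, "rx": 0, "ry": 0, "rz": 0, "hand": 0.15},
  {"dx": 0, "dy": 0, "dz": -125, "rx": 0, "ry": 0, "rz": 0, "hand": 0.15},
  {"dx": 0, "dy": 0, "dz": -125, "rx": 0, "ry": 0, "rz": 0, "hand": 0.15},
  {"dx": 0, "dy": 0, "dz": -125, "rx": 0, "ry": 0, "rz": 0, "hand": 0.15},
])

```text
t: 11.1
tcp_pos: [0.4423, 0.0123, 0.1842]
tool_rot: [-2.089, -2.346, 0.0]
contact_force: [1.3, 0.2, 0.3]
gripper_width: 0.85
```

```bash
python3 - <<'E'
from h import *
a=imaging.snapshot('side')[190:340,280:480]; cv2.imwrite('pics/s6.png',cv2.resize(a,(800,600),interpolation=2))
E
python3 go.py jar1 180 12
```

```text
t 11.2 tcp [0.4418 0.0125 0.1834] phi 6.6 tilt 0.11 w 74.655 F [-0.2 -0.9 -0.1] q6 -0.36
target [0.5745 0.128  0.18  ] d(mm) [ 99.4 145.2   3.2] r(deg) [-0.1 -0.  -5.4]
```

View pics/s6.png

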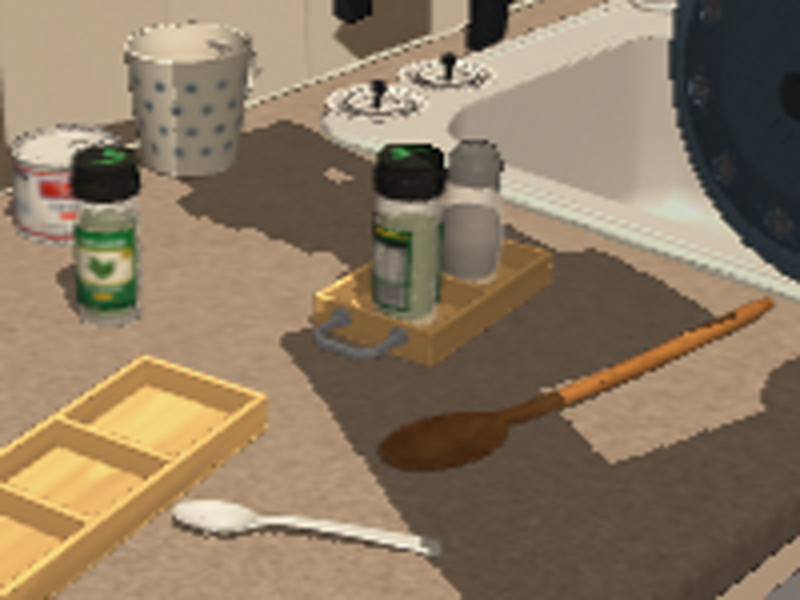

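Both short-caddy items stand in their bays: jar at (408,235), shaker at (472,220) in the crop. Next is jar 1.

Request:
move_arm([
  {"dx": 25, "dy": 36, "dz": 0, "rx": 0, "ry": 0, "rz": -1, "hand": 0.15},
  {"dx": 50, "dy": 73, "dz": 0, "rx": 0, "ry": 0, "rz": -3, "hand": 0.15},
  {"dx": 75, "dy": 109, "dz": 0, "rx": 0, "ry": 0, "rz": -5, "hand": 0.15},
  {"dx": 99, "dy": 145, "dz": 0, "rx": 0, "ry": 0, "rz": -5, "hand": 0.15},
  {"dx": 99, "dy": 145, "dz": 0, "rx": 0, "ry": 0, "rz": -5, "hand": 0.15},
  {"dx": 99, "dy": 145, "dz": 0, "rx": 0, "ry": 0, "rz": -5, "hand": 0.15},
  {"dx": 99, "dy": 145, "dz": 0, "rx": 0, "ry": 0, "rz": -5, "hand": 0.15},
])

```text
t: 11.85
tcp_pos: [0.5737, 0.1268, 0.1831]
tool_rot: [-1.984, -2.433, 0.004]
contact_force: [0.1, -0.8, 0.6]
gripper_width: 0.847
```

```bash
python3 - <<'E'
from h import *
a=imaging.snapshot('side')[130:280,200:400]; cv2.imwrite('pics/s7.png',cv2.resize(a,(800,600),interpolation=2))
E
python3 go.py jar1 52 12
```

```text
t 11.9 tcp [0.574  0.1266 0.1838] phi 11.6 tilt 0.12 w 74.781 F [ 0.7 -0.   0.2] q6 -0.19
target [0.5745 0.128  0.052 ] d(mm) [  1.2   1.1 131.8] r(deg) [-0.1 -0.  -0.4]
```

View pics/s7.png

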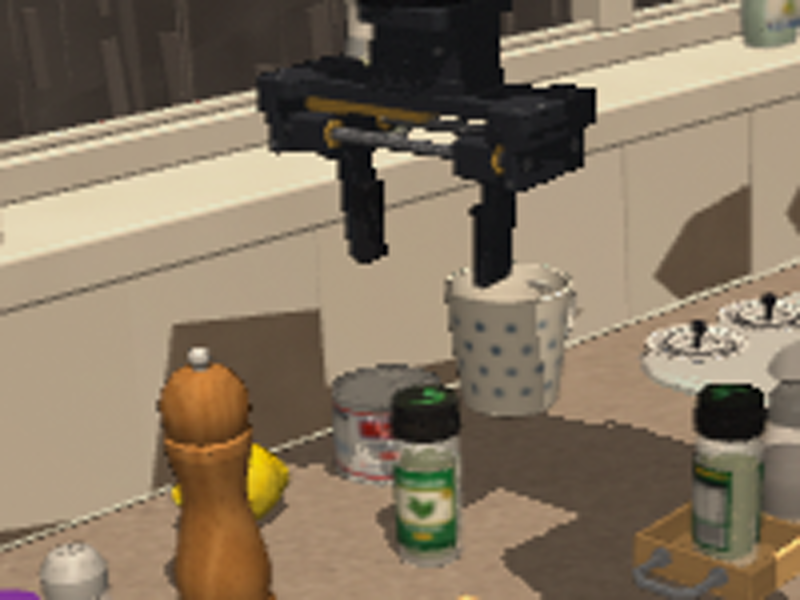

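Request:
move_arm([
  {"dx": 1, "dy": 1, "dz": 30, "rx": 0, "ry": 0, "rz": 0, "hand": 0.15},
  {"dx": 1, "dy": 1, "dz": 60, "rx": 0, "ry": 0, "rz": 0, "hand": 0.15},
  {"dx": 1, "dy": 1, "dz": 90, "rx": 0, "ry": 0, "rz": 0, "hand": 0.15},
  {"dx": 1, "dy": 1, "dz": 115, "rx": 0, "ry": 0, "rz": 0, "hand": 0.15},
  {"dx": 1, "dy": 1, "dz": 132, "rx": 0, "ry": 0, "rz": 0, "hand": 0.15},
  {"dx": 1, "dy": 1, "dz": 132, "rx": 0, "ry": 0, "rz": 0, "hand": 0.15},
  {"dx": 1, "dy": 1, "dz": 132, "rx": 0, "ry": 0, "rz": 0, "hand": 0.4},
  {"dx": 1, "dy": 1, "dz": 132, "rx": 0, "ry": 0, "rz": 0, "hand": 0.5},
  {"dx": 1, "dy": 1, "dz": 132, "rx": 0, "ry": 0, "rz": 0, "hand": 0.7},
  {"dx": 1, "dy": 1, "dz": 132, "rx": 0, "ry": 0, "rz": 0, "hand": 1},
  {"dx": 1, "dy": 1, "dz": 132, "rx": 0, "ry": 0, "rz": 0, "hand": 1},
  {"dx": 1, "dy": 1, "dz": 132, "rx": 0, "ry": 0, "rz": 0, "hand": 1},
  {"dx": 1, "dy": 1, "dz": 132, "rx": 0, "ry": 0, "rz": 0, "hand": 1},
])

```text
t: 13.2
tcp_pos: [0.5766, 0.1286, 0.0535]
tool_rot: [1.984, 2.434, 0.001]
contact_force: [-0.5, 0.1, 5.4]
gripper_width: 0.454
```

```bash
python3 go.py L2 150 12
```

```text
t 13.2 tcp [0.5766 0.1286 0.0535] phi 11.6 tilt 0.07 w 39.909 F [-0.5  0.1  5.4] q6 -0.18
target [0.43227302 0.2773732  0.15      ] d(mm) [ 174.8 -111.2  -96.7] r(deg) [ 0.1  0.  -0.4]
```

Request:
move_arm([
  {"dx": 0, "dy": 0, "dz": -20, "rx": 0, "ry": 0, "rz": 0, "hand": 1},
  {"dx": 0, "dy": 0, "dz": -50, "rx": 0, "ry": 0, "rz": 0, "hand": 1},
  {"dx": 0, "dy": 0, "dz": -85, "rx": 0, "ry": 0, "rz": 0, "hand": 1},
  {"dx": 15, "dy": -10, "dz": -105, "rx": 0, "ry": 0, "rz": 0, "hand": 1},
  {"dx": 45, "dy": -29, "dz": -110, "rx": 0, "ry": 0, "rz": 0, "hand": 1},
  {"dx": 80, "dy": -51, "dz": -110, "rx": 0, "ry": 0, "rz": 0, "hand": 1},
  {"dx": 115, "dy": -73, "dz": -110, "rx": 0, "ry": 0, "rz": 0, "hand": 1},
  {"dx": 150, "dy": -95, "dz": -110, "rx": 0, "ry": 0, "rz": 0, "hand": 1},
  {"dx": 175, "dy": -111, "dz": -110, "rx": 0, "ry": 0, "rz": 0, "hand": 1},
  {"dx": 175, "dy": -111, "dz": -100, "rx": 0, "ry": 0, "rz": 0, "hand": 1},
  {"dx": 175, "dy": -111, "dz": -70, "rx": 0, "ry": 0, "rz": 0, "hand": 1},
  {"dx": 175, "dy": -111, "dz": -45, "rx": 0, "ry": 0, "rz": 0, "hand": 1},
  {"dx": 175, "dy": -111, "dz": -35, "rx": 0, "ry": 0, "rz": 0, "hand": 1},
  {"dx": 175, "dy": -111, "dz": -35, "rx": 0, "ry": 0, "rz": 0, "hand": 1},
  {"dx": 175, "dy": -111, "dz": -35, "rx": 0, "ry": 0, "rz": 0, "hand": 1},
])

```text
t: 14.7
tcp_pos: [0.4327, 0.2774, 0.0881]
tool_rot: [1.985, 2.434, 0.0]
contact_force: [0.1, -1.1, -0.8]
gripper_width: 0.454
```

```bash
python3 - <<'E'
from h import *
a=imaging.snapshot('side')[210:360,190:390]; cv2.imwrite('pics/s8.png',cv2.resize(a,(800,600),interpolation=2))
E
python3 go.py L2 59 12
```

```text
t 14.8 tcp [0.433  0.2776 0.0887] phi 11.6 tilt 0.09 w 40.084 F [-0.3 -0.9 -0.6] q6 0.14
target [0.43227302 0.2773732  0.059     ] d(mm) [-0.1 -0.8 29.7] r(deg) [ 0.1 -0.  -0.4]
```

View pics/s8.png

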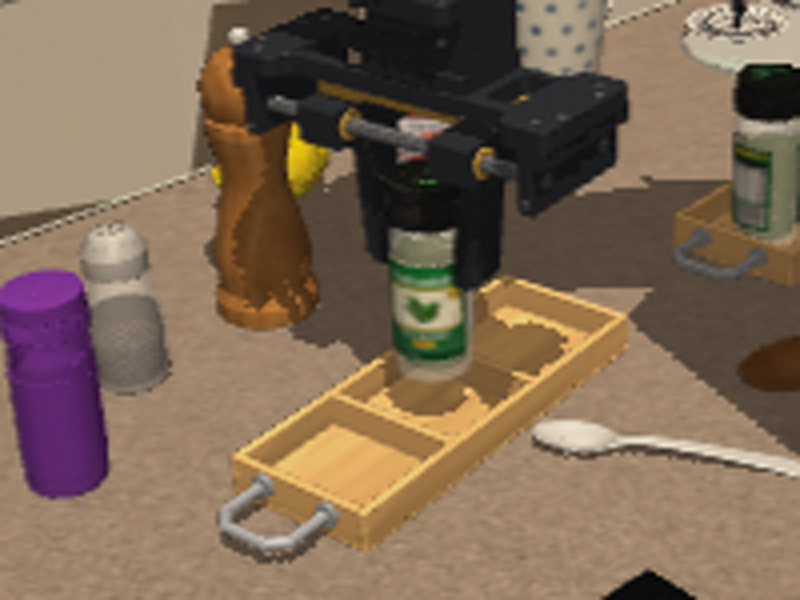

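Jar 1 hangs over the middle bay. I'll lower it, release, then rise.

Request:
move_arm([
  {"dx": 0, "dy": -1, "dz": 12, "rx": 0, "ry": 0, "rz": 0, "hand": 1},
  {"dx": 0, "dy": -1, "dz": 22, "rx": 0, "ry": 0, "rz": 0, "hand": 1},
  {"dx": 0, "dy": -1, "dz": 27, "rx": 0, "ry": 0, "rz": 0, "hand": 1},
  {"dx": 0, "dy": -1, "dz": 30, "rx": 0, "ry": 0, "rz": 0, "hand": 1},
  {"dx": 0, "dy": -1, "dz": 30, "rx": 0, "ry": 0, "rz": 0, "hand": 1},
  {"dx": 0, "dy": -1, "dz": 30, "rx": 0, "ry": 0, "rz": 0, "hand": 1},
  {"dx": 0, "dy": -1, "dz": 30, "rx": 0, "ry": 0, "rz": 0, "hand": 0.45},
  {"dx": 0, "dy": -1, "dz": 30, "rx": 0, "ry": 0, "rz": 0, "hand": 0.2},
  {"dx": 0, "dy": -1, "dz": 30, "rx": 0, "ry": 0, "rz": 0, "hand": 0.15},
  {"dx": 0, "dy": -1, "dz": 30, "rx": 0, "ry": 0, "rz": 0, "hand": 0.15},
  {"dx": 0, "dy": -1, "dz": 0, "rx": 0, "ry": 0, "rz": 0, "hand": 0.15},
  {"dx": 0, "dy": -1, "dz": -40, "rx": 0, "ry": 0, "rz": 0, "hand": 0.15},
  {"dx": 0, "dy": -1, "dz": -85, "rx": 0, "ry": 0, "rz": 0, "hand": 0.15},
  {"dx": 0, "dy": -1, "dz": -125, "rx": 0, "ry": 0, "rz": 0, "hand": 0.15},
  {"dx": 0, "dy": -1, "dz": -125, "rx": 0, "ry": 0, "rz": 0, "hand": 0.15},
  {"dx": 0, "dy": -1, "dz": -125, "rx": 0, "ry": 0, "rz": 0, "hand": 0.15},
])

```text
t: 16.35
tcp_pos: [0.4316, 0.2775, 0.2136]
tool_rot: [1.984, 2.434, 0.003]
contact_force: [-0.4, 0.0, -0.3]
gripper_width: 0.851
```

```bash
python3 - <<'E'
from h import *
a=imaging.snapshot('side')[210:360,190:390]; cv2.imwrite('pics/s9.png',cv2.resize(a,(800,600),interpolation=2))
E
python3 go.py sh1 210 35
```

```text
t 16.4 tcp [0.4306 0.2772 0.212 ] phi 11.6 tilt 0.04 w 74.903 F [-0.5  0.4 -0.5] q6 0.14
target [0.579 0.364 0.21 ] d(mm) [ 55.1 162.9   1.9] r(deg) [ -0.   -0.  -23.4]
```

View pics/s9.png

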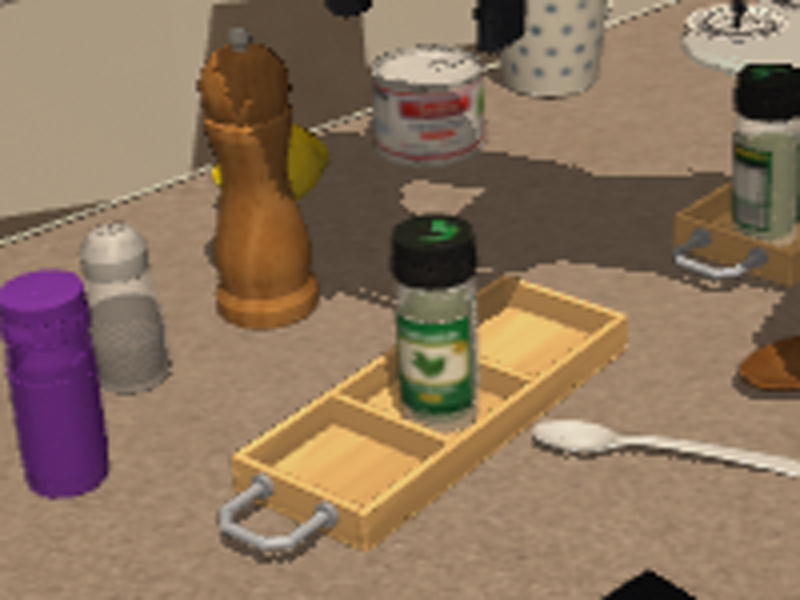

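Request:
move_arm([
  {"dx": 14, "dy": 40, "dz": 0, "rx": 0, "ry": 0, "rz": 0, "hand": 0.15},
  {"dx": 28, "dy": 80, "dz": 0, "rx": 0, "ry": 0, "rz": 0, "hand": 0.15},
  {"dx": 42, "dy": 120, "dz": 0, "rx": 0, "ry": 0, "rz": 0, "hand": 0.15},
  {"dx": 55, "dy": 163, "dz": 0, "rx": 0, "ry": 0, "rz": 0, "hand": 0.15},
  {"dx": 55, "dy": 163, "dz": 0, "rx": 0, "ry": 0, "rz": 0, "hand": 0.15},
  {"dx": 55, "dy": 163, "dz": 0, "rx": 0, "ry": 0, "rz": 0, "hand": 0.15},
  {"dx": 55, "dy": 163, "dz": 0, "rx": 0, "ry": 0, "rz": 0, "hand": 0.15},
])

```text
t: 17.1
tcp_pos: [0.5781, 0.3635, 0.211]
tool_rot: [-1.984, -2.434, 0.005]
contact_force: [-0.6, -0.8, 1.2]
gripper_width: 0.846
```

```bash
python3 - <<'E'
from h import *
a=imaging.snapshot('side')[170:350,140:380]; cv2.imwrite('pics/s10.png',cv2.resize(a,(800,600),interpolation=2))
a=imaging.snapshot('top')[130:310,120:360]; cv2.imwrite('pics/t10.png',cv2.resize(a,(800,600),interpolation=2))
E
python3 go.py sh1 41 12
```

```text
t 17.2 tcp [0.5785 0.3637 0.2128] phi 11.6 tilt 0.03 w 74.638 F [-1.1  0.1 -0.2] q6 0.18
target [0.579 0.364 0.041] d(mm) [  0.2   0.6 171.8] r(deg) [-0.   0.  -0.4]
```

View pics/s10.png

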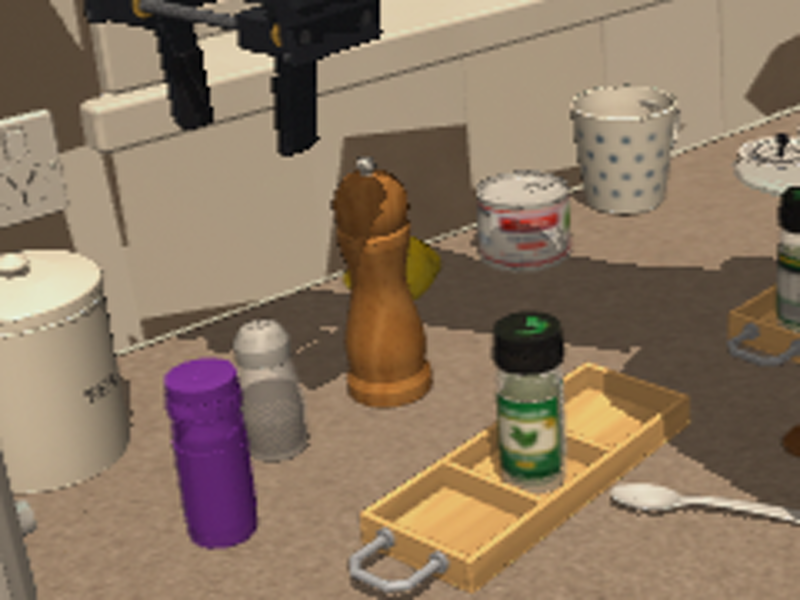

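View pics/t10.png

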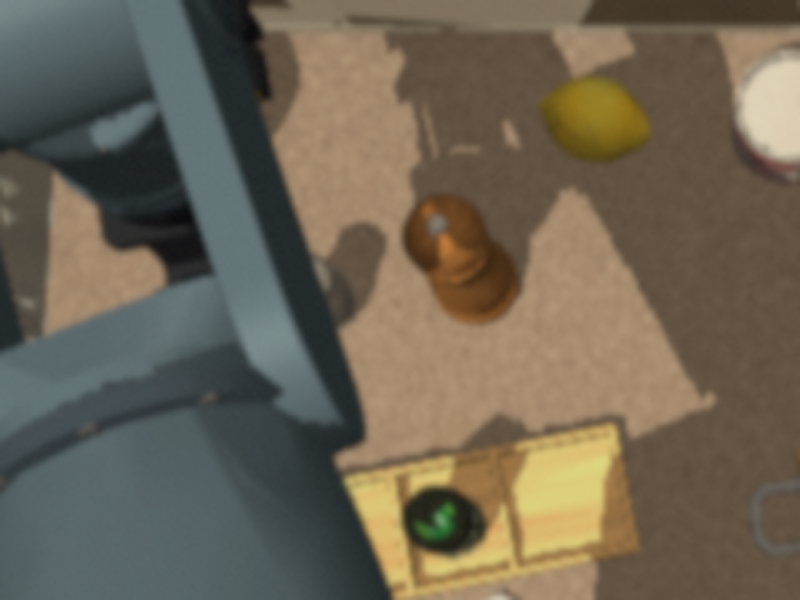

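Shaker 1 is clear of the purple jar and the mill, but the gripper body could come close to the canister. I'll turn the jaws to about -5° on the way down.

Request:
move_arm([
  {"dx": 0, "dy": 1, "dz": 0, "rx": 0, "ry": 0, "rz": 8, "hand": 0.15},
  {"dx": 0, "dy": 1, "dz": 10, "rx": 0, "ry": 0, "rz": 14, "hand": 0.15},
  {"dx": 0, "dy": 1, "dz": 30, "rx": 0, "ry": 0, "rz": 17, "hand": 0.15},
  {"dx": 0, "dy": 1, "dz": 60, "rx": 0, "ry": 0, "rz": 17, "hand": 0.15},
  {"dx": 0, "dy": 1, "dz": 90, "rx": 0, "ry": 0, "rz": 17, "hand": 0.15},
  {"dx": 0, "dy": 1, "dz": 120, "rx": 0, "ry": 0, "rz": 17, "hand": 0.15},
  {"dx": 0, "dy": 1, "dz": 145, "rx": 0, "ry": 0, "rz": 17, "hand": 0.15},
  {"dx": 0, "dy": 1, "dz": 162, "rx": 0, "ry": 0, "rz": 17, "hand": 0.15},
  {"dx": 0, "dy": 1, "dz": 171, "rx": 0, "ry": 0, "rz": 17, "hand": 0.15},
  {"dx": 0, "dy": 1, "dz": 171, "rx": 0, "ry": 0, "rz": 17, "hand": 0.15},
  {"dx": 0, "dy": 1, "dz": 171, "rx": 0, "ry": 0, "rz": 17, "hand": 0.4},
  {"dx": 0, "dy": 1, "dz": 171, "rx": 0, "ry": 0, "rz": 17, "hand": 0.5},
  {"dx": 0, "dy": 1, "dz": 171, "rx": 0, "ry": 0, "rz": 17, "hand": 0.7},
  {"dx": 0, "dy": 1, "dz": 171, "rx": 0, "ry": 0, "rz": 17, "hand": 1},
  {"dx": 0, "dy": 1, "dz": 171, "rx": 0, "ry": 0, "rz": 17, "hand": 1},
  {"dx": 0, "dy": 1, "dz": 171, "rx": 0, "ry": 0, "rz": 17, "hand": 1},
  {"dx": 0, "dy": 1, "dz": 171, "rx": 0, "ry": 0, "rz": 17, "hand": 1},
])

```text
t: 18.9
tcp_pos: [0.5806, 0.3645, 0.0422]
tool_rot: [2.323, 2.115, 0.001]
contact_force: [-1.5, -0.1, 4.2]
gripper_width: 0.423
```

```bash
python3 go.py L1 150 12
```

```text
t 18.9 tcp [0.5806 0.3645 0.0422] phi -5.4 tilt 0.02 w 37.197 F [-1.5 -0.1  4.2] q6 0.48
target [0.41857179 0.34295732 0.15      ] d(mm) [ -36.5 -159.3 -107.9] r(deg) [  0.   -0.  -17.4]
```

Request:
move_arm([
  {"dx": 0, "dy": 0, "dz": -20, "rx": 0, "ry": 0, "rz": 0, "hand": 1},
  {"dx": 0, "dy": 0, "dz": -50, "rx": 0, "ry": 0, "rz": 0, "hand": 1},
  {"dx": 0, "dy": 0, "dz": -85, "rx": 0, "ry": 0, "rz": 0, "hand": 1},
  {"dx": -5, "dy": -20, "dz": -110, "rx": 0, "ry": 0, "rz": -3, "hand": 1},
  {"dx": -12, "dy": -50, "dz": -115, "rx": 0, "ry": 0, "rz": -7, "hand": 1},
  {"dx": -20, "dy": -85, "dz": -115, "rx": 0, "ry": 0, "rz": -11, "hand": 1},
  {"dx": -28, "dy": -120, "dz": -115, "rx": 0, "ry": 0, "rz": -15, "hand": 1},
  {"dx": -34, "dy": -148, "dz": -115, "rx": 0, "ry": 0, "rz": -17, "hand": 1},
  {"dx": -36, "dy": -159, "dz": -115, "rx": 0, "ry": 0, "rz": -17, "hand": 1},
  {"dx": -36, "dy": -159, "dz": -100, "rx": 0, "ry": 0, "rz": -17, "hand": 1},
  {"dx": -36, "dy": -159, "dz": -70, "rx": 0, "ry": 0, "rz": -17, "hand": 1},
  {"dx": -36, "dy": -159, "dz": -45, "rx": 0, "ry": 0, "rz": -17, "hand": 1},
  {"dx": -36, "dy": -159, "dz": -35, "rx": 0, "ry": 0, "rz": -17, "hand": 1},
  {"dx": -36, "dy": -159, "dz": -35, "rx": 0, "ry": 0, "rz": -17, "hand": 1},
  {"dx": -36, "dy": -159, "dz": -35, "rx": 0, "ry": 0, "rz": -17, "hand": 1},
])

```text
t: 20.4
tcp_pos: [0.4197, 0.3436, 0.0774]
tool_rot: [1.985, 2.434, 0.001]
contact_force: [-0.5, -0.2, -1.0]
gripper_width: 0.428
```

```bash
python3 - <<'E'
from h import *
a=imaging.snapshot('side')[210:360,190:390]; cv2.imwrite('pics/s11.png',cv2.resize(a,(800,600),interpolation=2))
E
python3 go.py L1 47 12
```

```text
t 20.4 tcp [0.4201 0.3438 0.0779] phi 11.6 tilt 0.12 w 37.221 F [ 0.3 -0.5 -0.8] q6 0.26
target [0.41857179 0.34295732 0.047     ] d(mm) [-0.5 -1.7 30.9] r(deg) [ 0.1 -0.  -0.4]
```

View pics/s11.png

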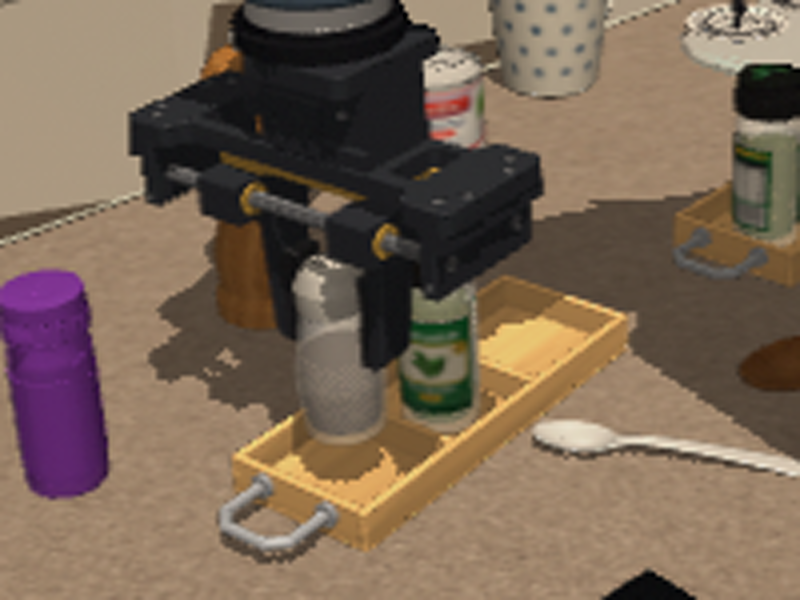

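The shaker hangs over the handle bay and clears the jar. Lowering and releasing it.

Request:
move_arm([
  {"dx": 0, "dy": -2, "dz": 12, "rx": 0, "ry": 0, "rz": 0, "hand": 1},
  {"dx": 0, "dy": -2, "dz": 22, "rx": 0, "ry": 0, "rz": 0, "hand": 1},
  {"dx": 0, "dy": -2, "dz": 27, "rx": 0, "ry": 0, "rz": 0, "hand": 1},
  {"dx": 0, "dy": -2, "dz": 31, "rx": 0, "ry": 0, "rz": 0, "hand": 1},
  {"dx": 0, "dy": -2, "dz": 31, "rx": 0, "ry": 0, "rz": 0, "hand": 1},
  {"dx": 0, "dy": -2, "dz": 31, "rx": 0, "ry": 0, "rz": 0, "hand": 1},
  {"dx": 0, "dy": -2, "dz": 31, "rx": 0, "ry": 0, "rz": 0, "hand": 0.45},
  {"dx": 0, "dy": -2, "dz": 31, "rx": 0, "ry": 0, "rz": 0, "hand": 0.2},
  {"dx": 0, "dy": -2, "dz": 31, "rx": 0, "ry": 0, "rz": 0, "hand": 0.15},
  {"dx": 0, "dy": -2, "dz": 31, "rx": 0, "ry": 0, "rz": 0, "hand": 0.15},
  {"dx": 0, "dy": -2, "dz": 0, "rx": 0, "ry": 0, "rz": 0, "hand": 0.15},
  {"dx": 0, "dy": -2, "dz": -40, "rx": 0, "ry": 0, "rz": 0, "hand": 0.15},
  {"dx": 0, "dy": -2, "dz": -85, "rx": 0, "ry": 0, "rz": 0, "hand": 0.1},
  {"dx": 0, "dy": -2, "dz": -130, "rx": 0, "ry": 0, "rz": 0, "hand": 0.1},
  {"dx": 0, "dy": -2, "dz": -170, "rx": 0, "ry": 0, "rz": 0, "hand": 0.1},
  {"dx": 0, "dy": -2, "dz": -170, "rx": 0, "ry": 0, "rz": 0, "hand": 0.1},
  {"dx": 0, "dy": -2, "dz": -170, "rx": 0, "ry": 0, "rz": 0, "hand": 0.1},
])

```text
t: 22.15
tcp_pos: [0.4174, 0.3431, 0.2476]
tool_rot: [1.984, 2.434, 0.003]
contact_force: [-0.9, 0.0, -0.1]
gripper_width: 0.903
```

```bash
python3 - <<'E'
from h import *
a=imaging.snapshot('side')[210:360,190:390]; cv2.imwrite('pics/s12.png',cv2.resize(a,(800,600),interpolation=2))
E
python3 go.py mill 250 12
```

```text
t 22.2 tcp [0.4165 0.3427 0.2459] phi 11.6 tilt 0.05 w 79.008 F [ 0.3 -0.3  0.5] q6 0.27
target [0.5925 0.271  0.25  ] d(mm) [-105.7  157.9   -4.2] r(deg) [-0.   0.  -0.4]
```

View pics/s12.png

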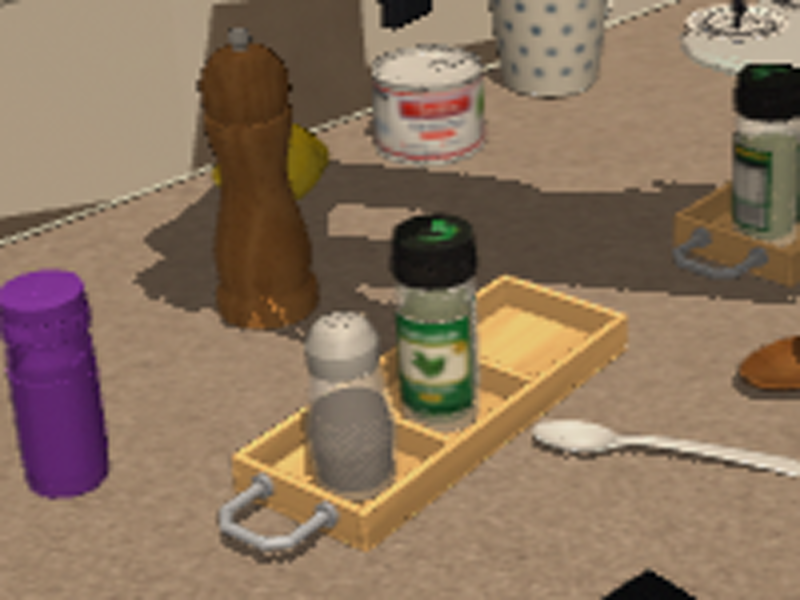

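Shaker 1 stands in the handle bay at (350,400) in the crop, beside the jar. The mill is last.

Request:
move_arm([
  {"dx": -26, "dy": 40, "dz": 0, "rx": 0, "ry": 0, "rz": 0, "hand": 0.1},
  {"dx": -52, "dy": 80, "dz": 0, "rx": 0, "ry": 0, "rz": 0, "hand": 0.1},
  {"dx": -80, "dy": 120, "dz": 0, "rx": 0, "ry": 0, "rz": 0, "hand": 0.1},
  {"dx": -106, "dy": 158, "dz": 0, "rx": 0, "ry": 0, "rz": 0, "hand": 0.1},
  {"dx": -106, "dy": 158, "dz": 0, "rx": 0, "ry": 0, "rz": 0, "hand": 0.1},
  {"dx": -106, "dy": 158, "dz": 0, "rx": 0, "ry": 0, "rz": 0, "hand": 0.1},
  {"dx": -106, "dy": 158, "dz": 0, "rx": 0, "ry": 0, "rz": 0, "hand": 0.1},
])

```text
t: 22.9
tcp_pos: [0.5915, 0.2713, 0.2449]
tool_rot: [-1.983, -2.434, 0.004]
contact_force: [-0.2, 0.6, 0.2]
gripper_width: 0.899
```

```bash
python3 - <<'E'
from h import *
a=imaging.snapshot('side')[150:300,180:380]; cv2.imwrite('pics/s13.png',cv2.resize(a,(800,600),interpolation=2))
E
python3 go.py mill 121 12
```

```text
t 22.9 tcp [0.5915 0.2716 0.2456] phi 11.7 tilt 0.13 w 79.161 F [0.3 0.7 1. ] q6 0.04
target [0.5925 0.271  0.121 ] d(mm) [ -0.8   1.2 124.6] r(deg) [-0.1 -0.  -0.3]
```

View pics/s13.png

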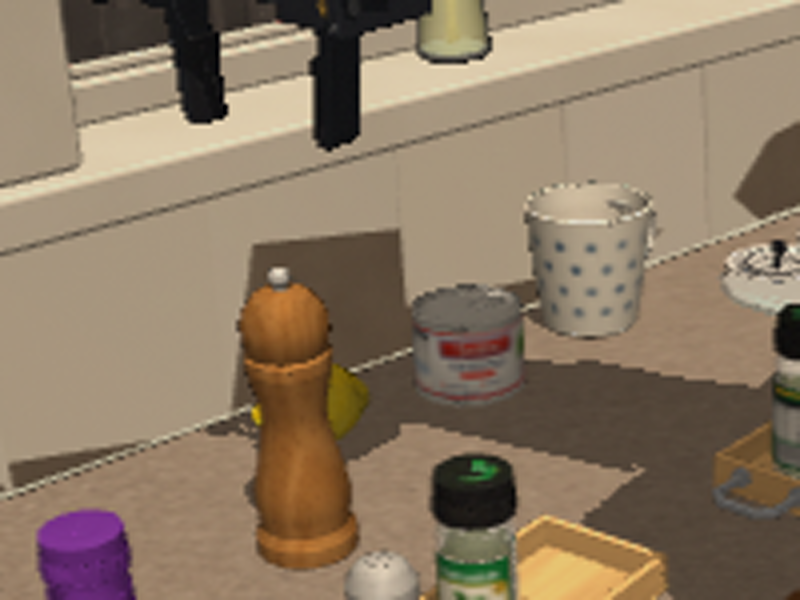

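Request:
move_arm([
  {"dx": -1, "dy": 1, "dz": 30, "rx": 0, "ry": 0, "rz": 0, "hand": 0.1},
  {"dx": -1, "dy": 1, "dz": 55, "rx": 0, "ry": 0, "rz": 0, "hand": 0.1},
  {"dx": -1, "dy": 1, "dz": 80, "rx": 0, "ry": 0, "rz": 0, "hand": 0.1},
  {"dx": -1, "dy": 1, "dz": 100, "rx": 0, "ry": 0, "rz": 0, "hand": 0.1},
  {"dx": -1, "dy": 1, "dz": 115, "rx": 0, "ry": 0, "rz": 0, "hand": 0.1},
  {"dx": -1, "dy": 1, "dz": 124, "rx": 0, "ry": 0, "rz": 0, "hand": 0.1},
  {"dx": -1, "dy": 1, "dz": 124, "rx": 0, "ry": 0, "rz": 0, "hand": 0.1},
  {"dx": -1, "dy": 1, "dz": 124, "rx": 0, "ry": 0, "rz": 0, "hand": 0.25},
  {"dx": -1, "dy": 1, "dz": 124, "rx": 0, "ry": 0, "rz": 0, "hand": 0.35},
  {"dx": -1, "dy": 1, "dz": 124, "rx": 0, "ry": 0, "rz": 0, "hand": 0.42},
  {"dx": -1, "dy": 1, "dz": 124, "rx": 0, "ry": 0, "rz": 0, "hand": 0.5},
  {"dx": -1, "dy": 1, "dz": 124, "rx": 0, "ry": 0, "rz": 0, "hand": 0.7},
  {"dx": -1, "dy": 1, "dz": 124, "rx": 0, "ry": 0, "rz": 0, "hand": 1},
  {"dx": -1, "dy": 1, "dz": 124, "rx": 0, "ry": 0, "rz": 0, "hand": 1},
  {"dx": -1, "dy": 1, "dz": 124, "rx": 0, "ry": 0, "rz": 0, "hand": 1},
], newtons=15)

```text
t: 24.45
tcp_pos: [0.5947, 0.2703, 0.1234]
tool_rot: [1.985, 2.435, 0.001]
contact_force: [-0.5, 0.1, 5.4]
gripper_width: 0.547
```

```bash
python3 go.py L3 210 12; python3 - <<'E'
from h import *
a=imaging.snapshot('side')[170:320,180:380]; cv2.imwrite('pics/s14.png',cv2.resize(a,(800,600),interpolation=2))
E
```

```text
t 24.4 tcp [0.5947 0.2703 0.1234] phi 11.6 tilt 0.07 w 48.125 F [-0.5  0.1  5.4] q6 0.04
target [0.44720124 0.20591588 0.21      ] d(mm) [ -33.3 -157.3  -86.8] r(deg) [ 0.1 -0.  -0.4]
```

View pics/s14.png

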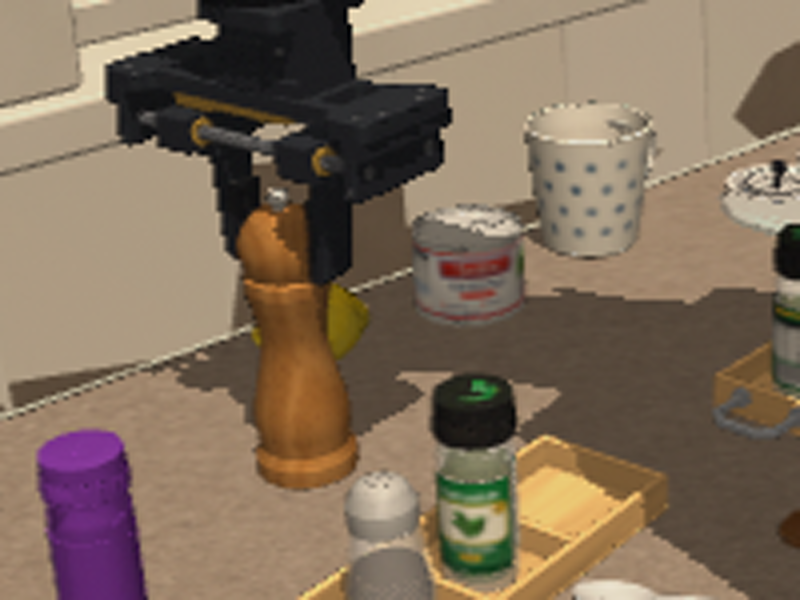

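Request:
move_arm([
  {"dx": 0, "dy": 0, "dz": -15, "rx": 0, "ry": 0, "rz": 0, "hand": 1},
  {"dx": 0, "dy": 0, "dz": -35, "rx": 0, "ry": 0, "rz": 0, "hand": 1},
  {"dx": 0, "dy": 0, "dz": -55, "rx": 0, "ry": 0, "rz": 0, "hand": 1},
  {"dx": -3, "dy": -12, "dz": -68, "rx": 0, "ry": 0, "rz": 0, "hand": 1},
  {"dx": -9, "dy": -35, "dz": -70, "rx": 0, "ry": 0, "rz": 0, "hand": 1},
  {"dx": -15, "dy": -65, "dz": -70, "rx": 0, "ry": 0, "rz": 0, "hand": 1},
  {"dx": -21, "dy": -95, "dz": -70, "rx": 0, "ry": 0, "rz": 0, "hand": 1},
  {"dx": -27, "dy": -125, "dz": -70, "rx": 0, "ry": 0, "rz": 0, "hand": 1},
  {"dx": -31, "dy": -147, "dz": -70, "rx": 0, "ry": 0, "rz": 0, "hand": 1},
  {"dx": -33, "dy": -157, "dz": -70, "rx": 0, "ry": 0, "rz": 0, "hand": 1},
  {"dx": -33, "dy": -157, "dz": -60, "rx": 0, "ry": 0, "rz": 0, "hand": 1},
  {"dx": -33, "dy": -157, "dz": -45, "rx": 0, "ry": 0, "rz": 0, "hand": 1},
  {"dx": -33, "dy": -157, "dz": -35, "rx": 0, "ry": 0, "rz": 0, "hand": 1},
  {"dx": -33, "dy": -157, "dz": -35, "rx": 0, "ry": 0, "rz": 0, "hand": 1},
  {"dx": -33, "dy": -157, "dz": -35, "rx": 0, "ry": 0, "rz": 0, "hand": 1},
])

```text
t: 26.0
tcp_pos: [0.4474, 0.2063, 0.1574]
tool_rot: [-1.985, -2.435, 0.001]
contact_force: [-0.4, 0.5, -1.7]
gripper_width: 0.545
```

```bash
python3 - <<'E'
from h import *
a=imaging.snapshot('side')[190:340,220:420]; cv2.imwrite('pics/s15.png',cv2.resize(a,(800,600),interpolation=2))
E
python3 go.py L3 128.4 12
```

```text
t 26.1 tcp [0.4476 0.2063 0.1578] phi 11.6 tilt 0.00 w 47.803 F [-0.8 -0.5 -1.4] q6 -0.01
target [0.44720124 0.20591588 0.1284    ] d(mm) [-0.3 -0.5 29.4] r(deg) [ 0.  -0.  -0.4]
```

View pics/s15.png

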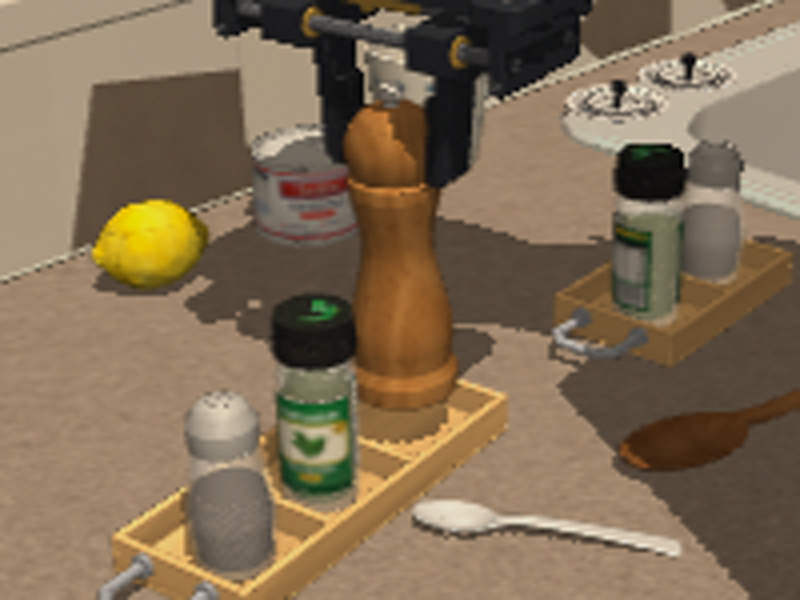

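The mill hangs over the large bay, so I'm lowering it, releasing and backing off straight up.

Request:
move_arm([
  {"dx": 0, "dy": 0, "dz": 10, "rx": 0, "ry": 0, "rz": 0, "hand": 1},
  {"dx": 0, "dy": 0, "dz": 19, "rx": 0, "ry": 0, "rz": 0, "hand": 1},
  {"dx": 0, "dy": 0, "dz": 25, "rx": 0, "ry": 0, "rz": 0, "hand": 1},
  {"dx": 0, "dy": 0, "dz": 29, "rx": 0, "ry": 0, "rz": 0, "hand": 1},
  {"dx": 0, "dy": 0, "dz": 29.5, "rx": 0, "ry": 0, "rz": 0, "hand": 1},
  {"dx": 0, "dy": 0, "dz": 29.5, "rx": 0, "ry": 0, "rz": 0, "hand": 1},
])

```text
t: 26.65
tcp_pos: [0.4472, 0.2062, 0.1283]
tool_rot: [1.985, 2.435, 0.0]
contact_force: [-1.0, 0.6, 0.2]
gripper_width: 0.544
```

```bash
python3 go.py L3 128.4 12
```

```text
t 26.6 tcp [0.4472 0.2062 0.1283] phi 11.6 tilt 0.01 w 47.847 F [-1.   0.6  0.2] q6 -0.01
target [0.44720124 0.20591588 0.1284    ] d(mm) [-0.3 -0.  -0.1] r(deg) [ 0.  -0.  -0.4]
```

Request:
move_arm([
  {"dx": 0, "dy": 0, "dz": 0.5, "rx": 0, "ry": 0, "rz": 0, "hand": 1},
  {"dx": 0, "dy": 0, "dz": 0.5, "rx": 0, "ry": 0, "rz": 0, "hand": 0.42},
  {"dx": 0, "dy": 0, "dz": 0.5, "rx": 0, "ry": 0, "rz": 0, "hand": 0.3},
  {"dx": 0, "dy": 0, "dz": 0.5, "rx": 0, "ry": 0, "rz": 0, "hand": 0.1},
  {"dx": 0, "dy": 0, "dz": 0.5, "rx": 0, "ry": 0, "rz": 0, "hand": 0.1},
  {"dx": 0, "dy": 0, "dz": 0.5, "rx": 0, "ry": 0, "rz": 0, "hand": 0.1},
  {"dx": 0, "dy": 0, "dz": -30, "rx": 0, "ry": 0, "rz": 0, "hand": 0.1},
  {"dx": 0, "dy": 0, "dz": -70, "rx": 0, "ry": 0, "rz": 0, "hand": 0.1},
  {"dx": 0, "dy": 0, "dz": -110, "rx": 0, "ry": 0, "rz": 0, "hand": 0.1},
  {"dx": 0, "dy": 0, "dz": -130, "rx": 0, "ry": 0, "rz": 0, "hand": 0.1},
  {"dx": 0, "dy": 0, "dz": -130, "rx": 0, "ry": 0, "rz": 0, "hand": 0.1},
])

```text
t: 27.75
tcp_pos: [0.4491, 0.2066, 0.2618]
tool_rot: [1.982, 2.432, 0.008]
contact_force: [1.2, 0.4, -0.1]
gripper_width: 0.902
```

```bash
python3 go.py; python3 - <<'E'
from h import *
cv2.imwrite('pics/sf.png',imaging.snapshot('side'));cv2.imwrite('pics/tf.png',imaging.snapshot('top'))
a=cv2.imread('pics/sf.png')[190:355,220:440]; cv2.imwrite('pics/s16.png',cv2.resize(a,(800,600),interpolation=2))
E
```

```text
t 27.8 tcp [0.4491 0.2066 0.2618] phi 11.6 tilt 0.40 w 79.382 F [ 1.2  0.4 -0.1] q6 -0.01
```

View pics/s16.png

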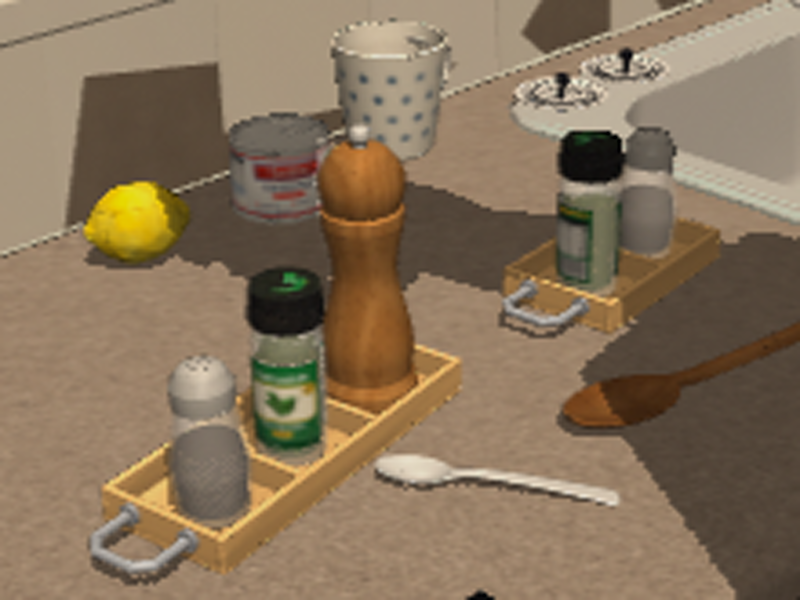

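View pics/tf.png

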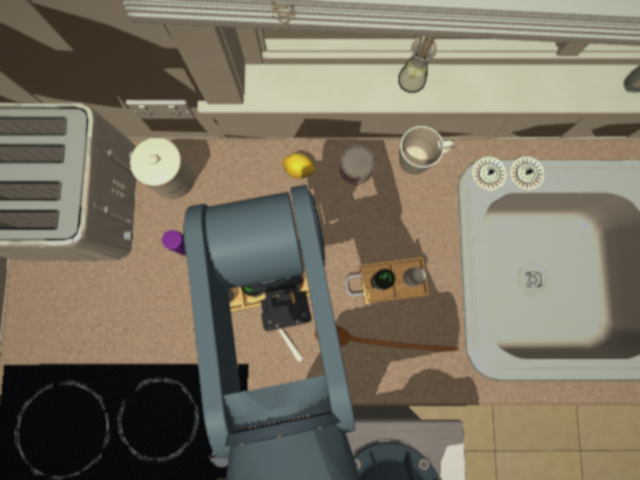

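All five are standing upright in the side view. I'll move the arm aside for an unobstructed top check.

Request:
move_arm([
  {"dx": -150, "dy": 0, "dz": 0, "rx": 0, "ry": 0, "rz": 0, "hand": 0.1},
  {"dx": -150, "dy": 0, "dz": 0, "rx": 0, "ry": 0, "rz": 0, "hand": 0.1},
  {"dx": -150, "dy": 0, "dz": 0, "rx": 0, "ry": 0, "rz": 0, "hand": 0.1},
  {"dx": -400, "dy": 0, "dz": 0, "rx": 0, "ry": 0, "rz": 30, "hand": 0.1},
  {"dx": -400, "dy": 0, "dz": 0, "rx": 0, "ry": 0, "rz": 30, "hand": 0.1},
  {"dx": -400, "dy": 0, "dz": 0, "rx": 0, "ry": 0, "rz": 30, "hand": 0.1},
  {"dx": -400, "dy": 0, "dz": 0, "rx": 0, "ry": 0, "rz": 30, "hand": 0.1},
  {"dx": -400, "dy": 0, "dz": 0, "rx": 0, "ry": 0, "rz": 30, "hand": 0.1},
  {"dx": -400, "dy": 0, "dz": 0, "rx": 0, "ry": 0, "rz": 30, "hand": 0.1},
  {"dx": -400, "dy": 0, "dz": 0, "rx": 0, "ry": 0, "rz": 30, "hand": 0.1},
  {"dx": -400, "dy": 0, "dz": 0, "rx": 0, "ry": 0, "rz": 30, "hand": 0.1},
  {"dx": -400, "dy": 0, "dz": 0, "rx": 0, "ry": 0, "rz": 30, "hand": 0.1},
])

```text
t: 29.05
tcp_pos: [0.5274, -0.1839, 0.2575]
tool_rot: [-2.545, -1.84, 0.0]
contact_force: [-0.3, -0.0, 0.1]
gripper_width: 0.895
```

```bash
python3 go.py; cat > fin.py <<'E'
import est
P=dict(sh1=('L',.073),jar1=('L',.006),mill=('L',-.067),jar2=('S',.0335),sh2=('S',-.0335))
from ov import *
for o,(c,y) in P.items():
    b=bay('long' if c=='L' else 'short',y); OBJ[o]=(*b,*OBJ[o][2:])
ov('top',imaging.snapshot('top'),'pics/ft.png',(180,180,450,330)); ov('side',imaging.snapshot('side'),'pics/fs.png',(220,190,440,355))
E
sed -i 's/for z,rr in((0,/for z,rr in((.005,/;s/(h,r if/(h+.005,r if/' ov.py; python3 fin.py
```

```text
t 29.1 tcp [ 0.5274 -0.1839  0.2575] phi -18.3 tilt 0.08 w 78.755 F [-0.3 -0.   0.1] q6 -0.23
```

View pics/ft.png

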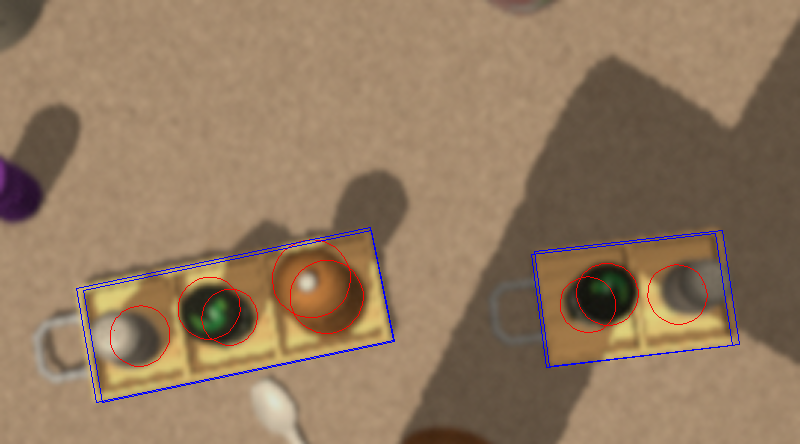

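View pics/fs.png

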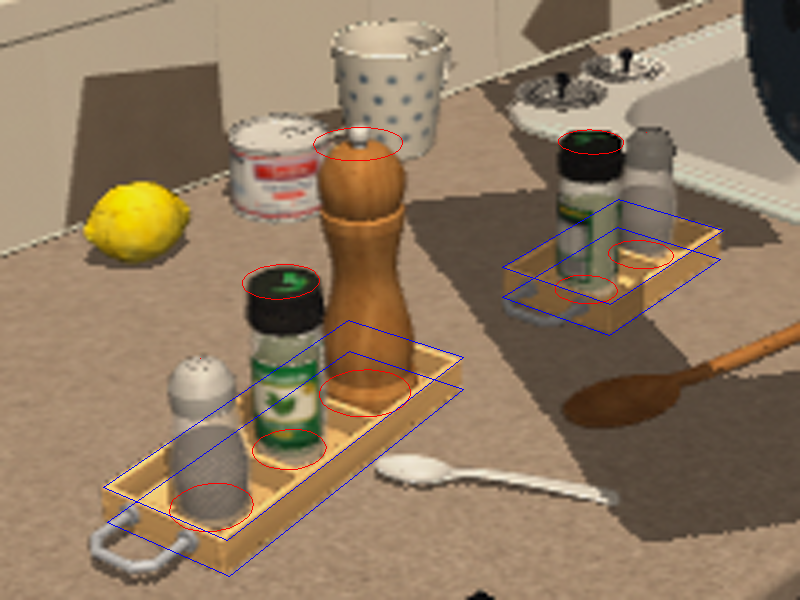

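```bash
python3 -c "
from cell import close_job; print(close_job())"
```

```text
the job is handed in; nothing more can be done
None
```

Both caddies are made up and the job is handed in at about 29 s of the 106 s allowed; it reported no verdict.

- **Long caddy, from the handle:** salt shaker, spice jar, then the pepper mill in the large bay.
- **Short caddy:** the other spice jar next to the handle, the other salt shaker in the far bay. The purple jar was left alone.

**Last checks:** in the final side and top pictures all five stand upright on their bay floors. By eye against bay outlines drawn from my estimated caddy poses, each is within a few millimetres of its bay centre. The gripper was open and well clear at 0.26 m height, and every force reading was small (at most about 5 N).

**Disagreement:** the two cameras differed by about 5 mm on the caddy positions, so I used values in between. In the final views the outlines sit a few millimetres off in opposite directions, inside the tolerances. No check failed.

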